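# Get the drill-bit case out from behind the spray cans

## Task

The red drill-bit case stands in the steel rack behind three spray cans: set all three cans aside upright in the blue drip tray, then take the case out and stand it upright in the empty long compartment of the grey job tray, beside the one that holds the flange to be drilled. Only then put every can back upright in the very bay of the rack it came from. Do not tip any of them over, and leave the grease tin, the screw jar and the flange where they are.

Things in the scene. Friction and masses are not known exactly. Their poses are not given: they have to be found in the camera images.
- can_blue_center (a point): aerosol can, blue body with a white band and a white cap; upright, 158 mm tall: straight body 48 mm across up to 110 mm, then a straight cap 44 mm across from 116 to 158 mm above its underside; about 0.18 kg. Point: on its axis half-way up (79 mm above its underside), z along its axis. At the start it stands in one of the three front bays of the rack
- can_yellow_center (a point): aerosol can, yellow body with a green band and a green cap; upright, 158 mm tall: straight body 48 mm across up to 110 mm, then a straight cap 44 mm across from 116 to 158 mm above its underside; about 0.18 kg. Point: on its axis half-way up (79 mm above its underside), z along its axis. At the start it stands in one of the three front bays of the rack
- can_silver_center (a point): aerosol can, silver body with a red band and a black cap; upright, 158 mm tall: straight body 48 mm across up to 110 mm, then a straight cap 44 mm across from 116 to 158 mm above its underside; about 0.18 kg. Point: on its axis half-way up (79 mm above its underside), z along its axis. At the start it stands in one of the three front bays of the rack
- drill_case_center (a point): closed red steel drill-bit case with dark end caps and a latch, standing on its long edge: 150 mm long (its y axis), 32 mm thick (its x axis), 70 mm tall, about 0.42 kg. Point: its middle, 35 mm above its underside, z up. At the start it stands in the rack's rear slot, 15 mm behind the cans, so that it can be taken across its 32 mm thickness only once the cans are gone
- rack: fixed bare-steel sheet rack, 113 mm (its x) by 204 mm (its y), floor 3 mm thick, all walls 3 mm thick and 25 mm high. Origin: centre of its underside; its +x points to the rear slot, away from the front bays. Three front bays, 64 mm by 64 mm inside, centred at x = -21.5 mm and y = -67, 0 and +67 mm; one rear slot, 40 mm (x) by 198 mm (y) inside, centred at x = +33.5 mm. Which can is in which bay changes from start to start
- side_tray: fixed empty blue drip tray, 230 mm (its x) by 110 mm (its y), walls 4 mm thick and 20 mm high, floor 4 mm thick; room for the three cans in a row along x. Origin: centre of its underside. It lies to the robot's left or right of the rack, changing places with the job tray
- job_tray_bay (a point): the empty compartment of the fixed grey job tray: 180 mm (x) by 60 mm (y) inside, floor 4 mm above the bench, walls 4 mm thick and 20 mm high. Point: centre of its floor; x along the compartment. The tray's other compartment (on its +y side, 86 mm wide) holds the flange and a small centre punch
- flange: bystander: loose round steel flange, 66 mm across, 10 mm thick, in the job tray's other compartment. Origin: centre of its underside
- grease_tin: bystander: green grease tin with a yellow label, 72 mm across, 55 mm tall, behind the trays. Origin: centre of its underside
- screw_jar: bystander: amber glass jar with a steel lid, 60 mm across, 75 mm tall, behind the trays. Origin: centre of its underside
Mind the look-alikes: they are no part of the job. What is shaped like the part that bears can_yellow_center but orange is not meant.

How it is judged:
By the outcome, as a careful person would: the job done as asked, in the order asked, and still so for the second after the job is handed in, with the robot touching nothing.
It also fails if it takes over 131 s, if anything falls off the work surface, if the arm or the gripper's body presses on something with over 40 N, if the wrist force passes 120 N, or if a joint passes its speed limit or range.

## Robot

A 6-joint arm with a two-finger parallel gripper is mounted at the origin on the work surface. World frame = base frame: x ahead of the robot, y to its left, z up, the work surface at z = 0. Lengths are in m, angles in rad, forces in N, time in s.
With the tool pointing down it reaches from about 0.4 to 0.825 m from the base axis. Payload 7 kg.
Tool frame: the origin (TCP) lies at the centre of the arm's flange, where the gripper is bolted on; the fingertips stand 178 mm ahead of it and the grasp point (between the pads) lies ahead of it (tcp_to_grasp is the z of the grasp point in the tool frame, in m); z points along the fingers, x is the direction in which the jaws open and shut, and the axes are right-handed (so a half turn about z gives the same grasp; the last joint's range is limited). The gripper opens to 88 mm and grips with 3 to 60 N. Pads are 19 mm wide; open, the fingers measure 130 mm over their backs; the gripper's body (78 mm by 193 mm) begins 47 mm behind the grasp point.
Start: joints at [-1, 0.359, 0.012, 0, -1.224, -0.288], TCP at [0.188, -0.648, 0.405] pointing down, gripper open.
Joint ranges: [-3.07, 3.07], [-1.43, 2.12], [-1.02, 1.25], [-3.03, 1.67], [-3.05, -0], [-3.03, 3.03]. Speed limits (rad/s): [2.39, 2.39, 3.01, 3.14, 3.14, 3.14].

## Interface

Orientations are given as [roll, pitch, yaw] about the fixed x, y, z axes, in that order (R = Rz(yaw) Ry(pitch) Rx(roll)).
In Python, from station import get_state, grab_frame, job_done, tcp_to_grasp gives the robot as it stands.
- The arm moves only by the tool drive_tool, never from a script. Its argument "moves" is a list of rows, each a list of 7 numbers: the shift along the tool's x, y, z in mm, then the turn, a rotation vector about the tool's x, y, z in degrees, then the closure, from -1 (fully open) to 1 (shut), so that 0 is half open. In form: [[dx, dy, dz, ax, ay, az, claw], ...]. A call has 1 to 12 rows; each row is the pose to reach, as a shift and turn from the pose commanded when the call began, along the tool's axes at that moment; what a row does not reach only later rows make up. A row lasts 1/8 s, in which the tool goes at most 62.5 mm and 10.7 degrees, less where a joint would pass 70% of its speed; a pose out of reach is approached as far as the arm can. A call with a gripper value outside its range is refused whole. The fingers move at their own pace and stop on an object; "grip_force" is the grip in N (left out, the last holds). Time passes only in rows, so rows that repeat a pose let the fingers close. It gives the time, the measured TCP pose, the force and the opening at its end, in the units of the state.
- get_state(): the state, without advancing time (a new reading comes with each control period).
- grab_frame(name): name is "scene" or "side" or "wrist"; returns a dict with "img" (480x640x3 uint8, red, green, blue), "range_z" (480x640 float32, m along the optical axis (not along the pixel's ray), 0 where there is no reading), "fovy" (degrees; the focal length in pixels is half the picture's height over the tangent of half this angle, whatever the lens; pixels are square), "cx", "cy" (the principal point, pixels), "k1" (the pictures are not rectified: a ray, as slopes to the right and down, at radius r is drawn at 1 + k1 r^2 times it, then the intrinsics apply), "rvec" (rotation vector, rad) and "tvec" (3), from world to camera coordinates, as OpenCV has them. Camera axes: x right, y down, z forward; pixel columns grow to the right and rows downward; lengths in m; the calibration is good to about 2 mm. A picture is of the moment at which its call begins.
- job_done(): hands the job in, once; it reports no verdict.
The state is a dict: "t": time; "q": joint angles; "qd": joint speeds; "joint_efforts": joint torques, N m; "eef_pos": TCP position; "ee_rot": TCP orientation; "force": force on the tool from outside, world axes, zero at the start; "moment": the same for the moment, N m; "width": finger opening in m.
Only numpy, scipy, OpenCV 4.12 (cv2) and the standard library are available. Lean on these libraries where they do the work, as an engineer would, in place of code of your own. Each camera call takes 0.05 s, during which the arm holds its last target. There are 200 camera calls.

## Working session

There is one attempt and no reset: what is moved stays moved. The work goes in short steps, Python scripts to look and compute and a tool call to move; the robot and the scene stay as the last step left them, time stands still between calls to the robot, and variables do not carry over. Pictures are saved under pics/ and viewed, about 12 in all and at most 16, crops included, and the job is handed in when it is done.

Besides the shell and the picture viewer there is one more tool, called after ">>>" as name(argument=value, ...), one argument or row to a line, values as JSON. drive_tool: Moves the arm, as the interface text tells. Its arguments: {"type":"object","properties":{"moves":{"type":"array"},"grip_force":{"type":"number"}},"required":["moves"]}

```bash
mkdir -p pics; cat > h.py <<'E'
import numpy as np,cv2,sys
from station import *
from scipy.spatial.transform import Rotation as R
def cam(n):
    f=grab_frame(n); f['f']=240/np.tan(np.radians(f['fovy'])/2); f['Rm']=cv2.Rodrigues(np.array(f['rvec'],float))[0]; return f
def save(f,name): cv2.imwrite('pics/'+name,cv2.cvtColor(f['img'],cv2.COLOR_RGB2BGR))
def world(f):
    v,u=np.mgrid[:480,:640].astype(float)
    xd=(u-f['cx'])/f['f'];yd=(v-f['cy'])/f['f']; x,y=xd.copy(),yd.copy()
    for _ in range(20):
        s=1+f['k1']*(x*x+y*y); x,y=xd/s,yd/s
    z=f['range_z']; P=np.stack([x*z,y*z,z],-1)-np.array(f['tvec']).reshape(3)
    W=P@f['Rm']; W[z==0]=np.nan; return W
E
python3 - <<'E'
from h import *
print(get_state(),tcp_to_grasp)
for n in ('scene','side'):
    f=cam(n); save(f,n+'0.png'); np.savez(n+'0.npz',W=world(f),img=f['img']); print(n,f['fovy'],f['k1'],-f['Rm'].T@np.array(f['tvec']).reshape(3))
E
```

```text
{'t': 0.0, 'q': array([-9.99914816e-01,  3.59375441e-01,  1.10975295e-02, -3.63575601e-04,
       -1.22410804e+00, -2.88087053e-01]), 'qd': array([-0.00047606,  0.00044154, -0.00021471, -0.00016634, -0.00121374,
       -0.00218209]), 'joint_efforts': array([-2.40064801e-03, -5.82717848e+01,  2.93063021e+01,  6.99699238e+00,
        7.01095909e-03, -1.50698093e-04]), 'eef_pos': array([ 0.18829483, -0.6480097 ,  0.40374427]), 'ee_rot': array([-3.14146867e+00, -1.62123448e-03,  1.85346688e+00]), 'force': array([ 0.00688695,  0.48451492, -0.00964181]), 'moment': array([-0.06203302, -0.01354544, -0.05771514]), 'width': 0.08804130740746194} 0.1593
scene 46.373657614342676 0.02775682595919449 [ 1.17186104 -0.08684657  0.92693911]
side 56.181604943743565 -0.10138260428101048 [0.2857434  0.66977612 0.47407639]
```

View pics/scene0.png

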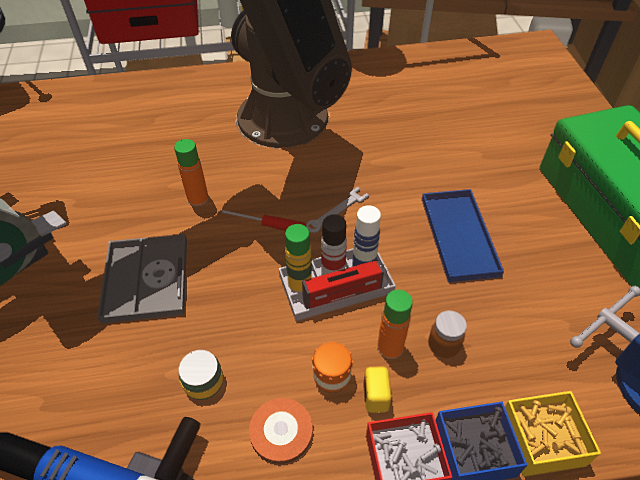

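View pics/side0.png

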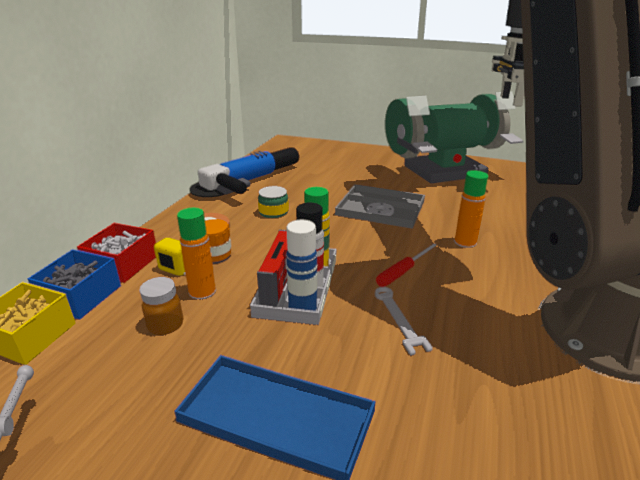

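The scene view shows the yellow can at (298,250), silver at (334,240) and blue at (367,230). The red case is at (343,285). The blue tray (462,235) is on the robot's left, the job tray (145,275) on its right. There are orange look-alikes at (190,170) and (395,320). The job tray's empty compartment is the narrow one at its left in the image, and the flange is at (158,272).

```bash
cat > m.py <<'E'
from h import *
from scipy.optimize import least_squares
def circ(p,r=.022):
    s=least_squares(lambda c:np.hypot(*(p-c).T)-r,p.mean(0)-[0,0],loss='soft_l1',f_scale=.001); return s.x,np.sqrt(np.mean(s.fun**2))
def rect(p):
    (c,s,a)=cv2.minAreaRect((p*1000).astype(np.float32)); return np.round(c,1),np.round(s,1),round(a,1)
D={n:np.load(n+'0.npz') for n in('scene','side')}
s=D['scene'];W=s['W'];img=s['img'].astype(int)
for n in D:
    W=D[n]['W'];img=D[n]['img'].astype(int)
    z=W[...,2]; 
    bx={'scene':dict(yel=(280,315,220,245),sil=(322,347,212,240),blu=(354,383,204,232)),'side':dict(blu=(286,316,218,250))}[n]
    for k,(a,b,c,d) in bx.items():
        w=W[c:d,a:b].reshape(-1,3); top=w[(w[:,2]>.155)&(w[:,2]<.17)]; sd=w[(w[:,2]>.122)&(w[:,2]<.155)]
        print(n,k,'top',np.median(top,0).round(4),len(top),'side',circ(sd[:,:2]))
    r,g,b=img[...,0],img[...,1],img[...,2]
    def pr(name,mask,box,zr):
        m=np.zeros_like(mask);a,bb,c,d=box;m[c:d,a:bb]=1
        m=m&mask&(z>zr[0])&(z<zr[1]); 
        m=cv2.morphologyEx(m.astype(np.uint8),cv2.MORPH_OPEN,np.ones((2,2)))>0
        p=W[m]
        if len(p)>10: print(n,name,len(p),rect(p[:,:2]),'z',np.round(np.percentile(p[:,2],[2,50,98]),4))
    blue=(b>r+25)&(b>g+15)
    pr('tray',blue,(415,510,185,285) if n=='scene' else (170,380,355,472),(-.01,.035))
    red=(r>g+60)&(r>b+60)
    if n=='scene':
        pr('case top',r>-1,(295,390,255,312),(.068,.079))
        pr('rack',(abs(r-b)<40),(275,400,240,322),(.02,.033))
        pr('job all',(abs(r-b)<25),(95,192,230,325),(.012,.03))
        pr('floor',(abs(r-b)<25),(95,192,230,325),(-.002,.009))
    for nm,(u,v) in (dict(tin=(200,360),jar=(450,322),flange=(158,272),o1=(185,147),o2=(399,298),screw=(280,222),wr=(340,208)) if n=='scene' else {}).items(): print(nm,W[v,u].round(3))
E
python3 m.py
python3 - <<'E'
import cv2
i=cv2.imread('pics/scene0.png'); a=cv2.resize(i[225:330,90:195],(400,400),interpolation=2);b=cv2.resize(i[200:325,275:400],(400,400),interpolation=2)
cv2.imwrite('pics/crop0.png',cv2.hconcat([a,b]))
E
```

```text
scene yel top [ 0.5324 -0.0276  0.1611] 389 side (array([ 0.52835231, -0.02739438]), np.float64(0.0006064588522361787))
scene sil top [0.5202 0.0413 0.1614] 379 side (array([0.51653919, 0.04231683]), np.float64(0.0008973856586802009))
scene blu top [0.5099 0.1071 0.1614] 362 side (array([0.50544938, 0.10852848]), np.float64(0.0009177769392197116))
scene tray 4042 (array([463.3, 332.8]), array([120.8, 230.9]), 85.9) z [nan nan nan]
scene case top 1348 (array([538.2,  53.6]), array([105.5, 179.2]), 9.8) z [nan nan nan]
scene rack 641 (array([543.6,  50.5]), array([115.7, 210.4]), 11.5) z [nan nan nan]
scene job all 1660 (array([ 499.8, -290.2]), array([119.8, 252.5]), 48.8) z [nan nan nan]
scene floor 4273 (array([ 469.2, -335.4]), array([142.5, 173.5]), 80.6) z [nan nan nan]
tin [ 0.697 -0.22   0.056]
jar [0.704 0.216 0.076]
flange [ 0.459 -0.307  0.006]
o1 [ 0.265 -0.223  0.159]
o2 [0.693 0.119 0.158]
screw [ 0.383 -0.048  0.027]
wr [0.348 0.089 0.009]
side blu top [0.5049 0.114  0.1606] 376 side (array([0.50707416, 0.10710383]), np.float64(0.01003399050979503))
side tray 14205 (array([437.4, 366.7]), array([255.5, 108.9]), 26.1) z [nan nan nan]
```

View pics/crop0.png

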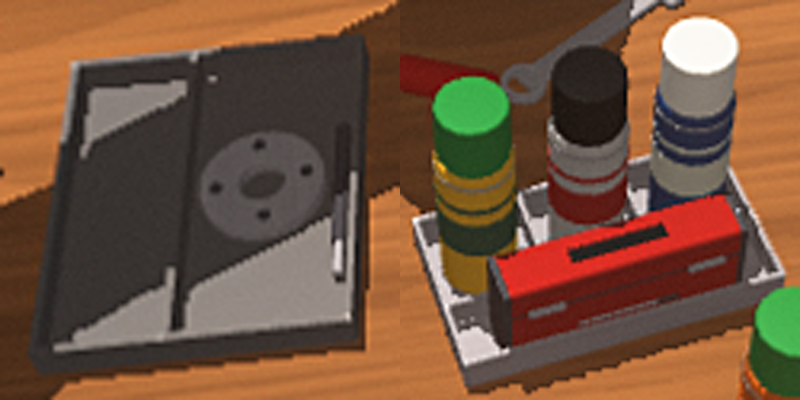

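```bash
cat > ortho.py <<'E'
from h import *
def ortho(f,x0,y0,z,n=300,mm=1.,s=400):
    k=s/n
    r,c=np.mgrid[:s,:s]  # row down = -x, col right = -y (top view, robot at the bottom)
    P=np.stack([x0-r/k*mm/1000,y0-c/k*mm/1000,np.full(r.shape,z)],-1).reshape(-1,3)
    C=P@f['Rm'].T+np.array(f['tvec']).reshape(3); x=C[:,0]/C[:,2];y=C[:,1]/C[:,2]; q=1+f['k1']*(x*x+y*y)
    u=(x*q*f['f']+f['cx']).reshape(s,s).astype(np.float32);v=(y*q*f['f']+f['cy']).reshape(s,s).astype(np.float32)
    return cv2.cvtColor(cv2.remap(f['img'],u,v,cv2.INTER_CUBIC),cv2.COLOR_RGB2BGR)
if __name__=='__main__':
    f=cam('scene')
    cv2.imwrite('pics/ortho0.png',cv2.hconcat([ortho(f,.6,.48,.02,250,1.),ortho(f,.6,-.22,.02,250,1.)]))
E
python3 ortho.py
```

```text
(no output)
```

View pics/ortho0.png

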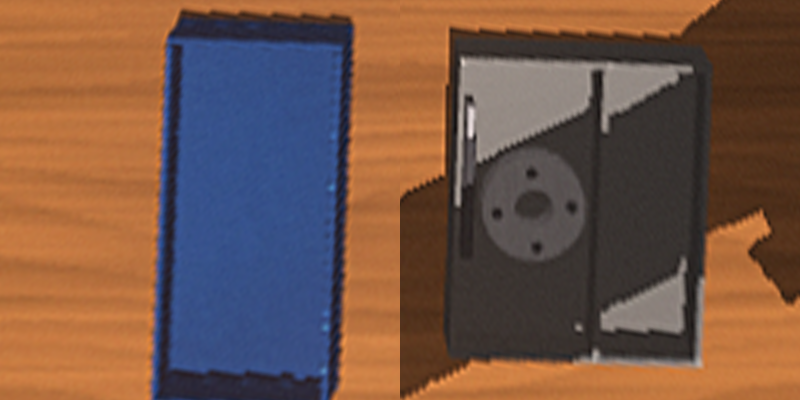

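```bash
cat > go.py <<'E'
# usage: go.py "x,y,z,yawdeg" ...  grasp-point targets (world, mm) -> rows in tool axes at present
from h import *
s=get_state(); p=np.array(s['eef_pos']); T=R.from_euler('xyz',s['ee_rot'])
print('t',round(s['t'],2),'grasp',(1000*(p+T.apply([0,0,tcp_to_grasp]))).round(1),'rpy',np.degrees(s['ee_rot']).round(2),'w',round(s['width'],4),'F',np.round(s['force'],1),'q',np.round(s['q'],2))
for a in sys.argv[1:]:
    x,y,z,w=map(float,a.split(',')); G=R.from_euler('xyz',[180,0,w],degrees=True)
    d=T.inv().apply(np.array([x,y,z])/1000+[0,0,tcp_to_grasp]-p)*1000
    print(a,'->',np.r_[d,np.degrees((T.inv()*G).as_rotvec())].round(1).tolist())
E
python3 go.py 420,-330,245,150 480,40,262,189.6
python3 - <<'E'
import numpy as np
d=np.load('scene0.npz');W=d['W']
for u,v in((600,120),(560,150),(570,250),(30,240),(10,215),(55,220)):print(u,v,W[v,u].round(3))
E
```

```text
t 0.15 grasp [ 188.2 -647.9  244.6] rpy [-1.7999e+02 -7.0000e-02  1.0620e+02] w 0.0877 F [-0.  -1.1 -0.2] q [-1.    0.36  0.01 -0.   -1.22 -0.29]
420,-330,245,150 -> [240.8, 311.2, -0.1, 0.0, -0.1, -43.8]
480,40,262,189.6 -> [579.4, 472.1, -16.7, 0.0, -0.1, -83.4]
600 120 [0.314 0.655 0.149]
560 150 [0.334 0.576 0.094]
570 250 [0.535 0.539 0.002]
30 240 [ 0.426 -0.521  0.111]
10 215 [ 0.431 -0.524  0.188]
55 220 [ 0.389 -0.478  0.119]
```

```bash
python3 go.py 188,-648,310,106.2 420,-330,310,150 480,40,280,189.6
python3 - <<'E'
import numpy as np
for n in('scene','side'):
    W=np.load(n+'0.npz')['W'].reshape(-1,3)
    m=(W[:,0]>.3)&(W[:,0]<.62)&(W[:,1]>-.75)&(W[:,1]<-.43)&(W[:,2]>.04)&(W[:,2]<.4)
    P=W[m]; print(n,len(P),P.max(0) if len(P) else '')
    for x in np.arange(.3,.62,.04):
        q=P[(P[:,0]>=x)&(P[:,0]<x+.04)]
        if len(q)>5: print(round(x,2),'ymax',np.percentile(q[:,1],99).round(3),'zmax',np.percentile(q[:,2],99).round(3))
E
```

```text
t 0.15 grasp [ 188.2 -647.9  244.6] rpy [-1.7999e+02 -7.0000e-02  1.0620e+02] w 0.0877 F [-0.  -1.1 -0.2] q [-1.    0.36  0.01 -0.   -1.22 -0.29]
188,-648,310,106.2 -> [0.2, -0.3, -65.4, -0.0, -0.1, -0.0]
420,-330,310,150 -> [240.9, 311.2, -65.1, 0.0, -0.1, -43.8]
480,40,280,189.6 -> [579.4, 472.1, -34.7, 0.0, -0.1, -83.4]
scene 2828 [ 0.48785902 -0.45849043  0.22927391]
0.34 ymax -0.473 zmax 0.121
0.38 ymax -0.461 zmax 0.204
0.42 ymax -0.492 zmax 0.221
0.46 ymax -0.541 zmax 0.153
side 4385 [ 0.53177122 -0.45650399  0.23861465]
0.3 ymax -0.579 zmax 0.201
0.34 ymax -0.476 zmax 0.201
0.38 ymax -0.463 zmax 0.234
0.42 ymax -0.495 zmax 0.237
0.46 ymax -0.545 zmax 0.217
0.5 ymax -0.599 zmax 0.205
```

>>> drive_tool(
  moves=[
    [0, 0, -65, 0, 0, 0, -1],
    [0, 0, -65, 0, 0, 0, -1],
  ],
)

```text
t: 0.4
eef_pos: [0.1884, -0.6489, 0.4751]
ee_rot: [3.141, 0.008, 1.854]
force: [-0.1, 0.2, -0.8]
width: 0.0874
```

>>> drive_tool(
  moves=[
    [60, 78, 0, 0, 0, -11, -1],
    [120, 155, 0, 0, 0, -22, -1],
    [180, 233, 0, 0, 0, -33, -1],
    [241, 311, 0, 0, 0, -44, -1],
    [290, 335, 5, 0, 0, -54, -1],
    [350, 365, 12, 0, 0, -64, -1],
    [410, 395, 20, 0, 0, -74, -1],
    [470, 420, 25, 0, 0, -83, -1],
    [525, 445, 30, 0, 0, -83, -1],
    [579, 472, 30, 0, 0, -83, -1],
    [579, 472, 30, 0, 0, -83, -1],
    [579, 472, 30, 0, 0, -83, -1],
  ],
)

```text
t: 1.9
eef_pos: [0.4777, 0.0316, 0.4404]
ee_rot: [3.141, 0.001, -2.981]
force: [1.6, -0.7, 0.9]
width: 0.0871
```

```bash
python3 go.py; python3 - <<'E'
from h import *
f=cam('wrist');save(f,'wr1.png');np.savez('wrist1.npz',W=world(f),img=f['img']);print(-f['Rm'].T@np.array(f['tvec']).reshape(3))
E
```

```text
t 1.9 grasp [477.8  31.7 281.1] rpy [ 1.7998e+02  6.0000e-02 -1.7078e+02] w 0.0871 F [ 1.6 -0.7  0.9] q [ 0.48  0.01 -0.35  0.   -1.22 -0.32]
[ 0.49056521 -0.04708894  0.42092643]
```

View pics/wr1.png

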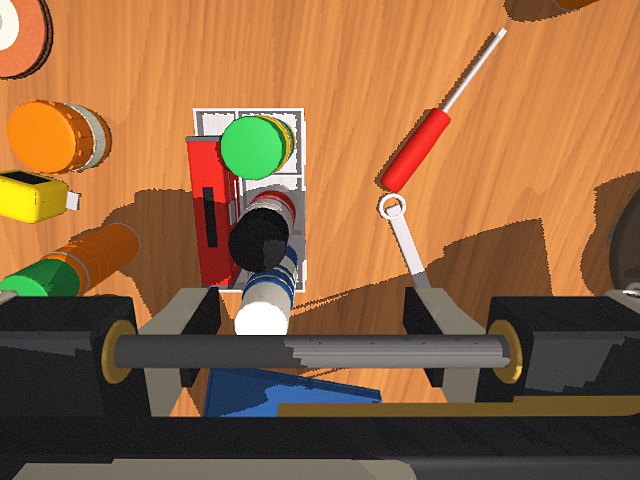

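The rack rim corners are at (194,109), (304,109) and (305,291). The green cap is at (252,147), the black at (258,238) and the white at (265,315).

```bash
cat >> h.py <<'E'
def onplane(f,uv,z):
    K=np.array([[f['f'],0,f['cx']],[0,f['f'],f['cy']],[0,0,1]])
    x,y=[(uv[0]-f['cx'])/f['f'],(uv[1]-f['cy'])/f['f']];a,b=x,y
    for _ in range(20):
        s=1+f['k1']*(x*x+y*y);x,y=a/s,b/s
    d=f['Rm'].T@np.array([x,y,1]);c=-f['Rm'].T@np.array(f['tvec'],float).reshape(3)
    return (c+d*(z-c[2])/d[2])*1000
E
python3 - <<'E'
from h import *
from m import circ
f=cam('wrist')
c=[onplane(f,p,.025)[:2] for p in((194,109),(304.5,109),(305.5,291))]
for p in c:print(p.round(1))
print('yaw', np.degrees(np.arctan2(*(c[0]-c[1])[::-1])),np.degrees(np.arctan2(*(c[2]-c[1])[::-1]))-90, np.linalg.norm(c[0]-c[1]),np.linalg.norm(c[2]-c[1]),'centre',(c[0]+c[2])/2)
W=world(f);
for k,(a,b,cc,d) in dict(yel=(215,295,110,185),sil=(225,297,200,275),blu=(233,300,285,337),case=(190,220,140,285)).items():
    w=W[cc:d,a:b].reshape(-1,3);t=w[(w[:,2]>.155)&(w[:,2]<.168)] if k!='case' else w[(w[:,2]>.068)&(w[:,2]<.08)]
    print(k,len(t),np.median(t,0),t.min(0),t.max(0),cv2.minAreaRect((t[:,:2]*1000).astype(np.float32)))
E
```

```text
scene yel top [ 0.5324 -0.0276  0.1611] 389 side (array([ 0.52835231, -0.02739438]), np.float64(0.0006064588522361787))
scene sil top [0.5202 0.0413 0.1614] 379 side (array([0.51653919, 0.04231683]), np.float64(0.0008973856586802009))
scene blu top [0.5099 0.1071 0.1614] 362 side (array([0.50544938, 0.10852848]), np.float64(0.0009177769392197116))
scene tray 4042 (array([463.3, 332.8]), array([120.8, 230.9]), 85.9) z [nan nan nan]
scene case top 1348 (array([538.2,  53.6]), array([105.5, 179.2]), 9.8) z [nan nan nan]
scene rack 641 (array([543.6,  50.5]), array([115.7, 210.4]), 11.5) z [nan nan nan]
scene job all 1660 (array([ 499.8, -290.2]), array([119.8, 252.5]), 48.8) z [nan nan nan]
scene floor 4273 (array([ 469.2, -335.4]), array([142.5, 173.5]), 80.6) z [nan nan nan]
tin [ 0.697 -0.22   0.056]
jar [0.704 0.216 0.076]
flange [ 0.459 -0.307  0.006]
o1 [ 0.265 -0.223  0.159]
o2 [0.693 0.119 0.158]
screw [ 0.383 -0.048  0.027]
wr [0.348 0.089 0.009]
side blu top [0.5049 0.114  0.1606] 376 side (array([0.50707416, 0.10710383]), np.float64(0.01003399050979503))
side tray 14205 (arra
[... 393 characters left out ...]
989135742, 41.43244934082031), 9.631939888000488)
sil 2611 [0.51760448 0.04061805 0.16149439] [0.49610727 0.02042369 0.15503389] [0.53945894 0.0633162  0.16403413] ((517.6294555664062, 41.96711730957031), (42.519439697265625, 42.97209167480469), 39.204349517822266)
blu 1912 [0.50728102 0.10359792 0.16152754] [0.4851496  0.08592902 0.15505604] [0.52814506 0.12300918 0.16373606] ((507.3648376464844, 103.70418548583984), (42.306922912597656, 34.428131103515625), 8.267730712890625)
case 3372 [0.57895804 0.03993391 0.07370193] [ 0.56149388 -0.0179758   0.07019103] [0.60080734 0.12733766 0.07702948] ((580.1327514648438, 55.1801872253418), (27.66602325439453, 144.18331909179688), 6.124171257019043)
```

```bash
sed -i '/^D=/,$d' m.py; python3 go.py 506,108,230,189.4 506,108,142,189.4
```

```text
t 2.0 grasp [478.6  34.2 280.3] rpy [ 179.97    0.   -170.51] w 0.0879 F [-0.6 -0.9  0.4] q [ 0.48  0.01 -0.35 -0.   -1.22 -0.32]
506,108,230,189.4 -> [-39.2, 68.3, 50.3, 0.0, 0.0, 0.1]
506,108,142,189.4 -> [-39.2, 68.3, 138.3, 0.0, 0.0, 0.1]
```

>>> drive_tool(
  moves=[
    [0, 0, 0, 0, 0, 0, -1],
    [0, 0, 0, 0, 0, 0, -1],
    [0, 0, 0, 0, 0, 0, -1],
  ],
)

```text
t: 2.38
eef_pos: [0.4777, 0.0284, 0.4404]
ee_rot: [3.142, 0.0, -2.983]
force: [0.3, -0.1, -0.8]
width: 0.0877
```

```bash
python3 go.py 506,108,230,189.4 506,108,142,189.4
```

```text
t 2.38 grasp [477.8  28.4 281.1] rpy [ 1.800e+02  2.000e-02 -1.709e+02] w 0.0877 F [ 0.3 -0.1 -0.8] q [ 0.47  0.01 -0.35  0.   -1.22 -0.31]
506,108,230,189.4 -> [-40.5, 74.1, 51.1, 0.0, 0.0, -0.3]
506,108,142,189.4 -> [-40.5, 74.1, 139.1, 0.0, 0.0, -0.3]
```

>>> drive_tool(
  moves=[
    [0, 0, 0, 0, 0, 0, -1],
    [0, 0, 0, 0, 0, 0, -1],
  ],
)

```text
t: 2.62
eef_pos: [0.4778, 0.029, 0.4403]
ee_rot: [3.142, 0.0, -2.982]
force: [-0.1, -0.7, 1.0]
width: 0.0877
```

```bash
python3 go.py; python3 - <<'E'
from h import *
for _ in range(4):
    cam('wrist'); s=get_state(); print(s['t'],s['eef_pos'].round(4),s['qd'].round(3))
E
python3 go.py 506,108,230,189.4 506,108,142,189.4
```

```text
t 2.62 grasp [477.9  29.  281. ] rpy [ 1.8000e+02  1.0000e-02 -1.7085e+02] w 0.0877 F [-0.1 -0.7  1. ] q [ 0.47  0.01 -0.35 -0.   -1.22 -0.31]
2.675 [0.4779 0.0291 0.4403] [ 0.005  0.002 -0.    -0.     0.002 -0.001]
2.725 [0.4779 0.0293 0.4403] [ 0.004  0.002  0.002 -0.    -0.    -0.001]
2.775 [0.4779 0.0294 0.4402] [ 0.002  0.003  0.001  0.     0.001 -0.   ]
2.825 [0.4779 0.0294 0.4402] [ 0.001  0.002  0.    -0.001  0.    -0.001]
t 2.83 grasp [477.9  29.4 280.9] rpy [ 180.     -0.   -170.81] w 0.0876 F [-0.4 -0.7 -0.5] q [ 0.47  0.01 -0.35 -0.   -1.22 -0.31]
506,108,230,189.4 -> [-40.3, 73.1, 50.9, 0.0, -0.0, -0.2]
506,108,142,189.4 -> [-40.3, 73.1, 138.9, 0.0, -0.0, -0.2]
```

>>> drive_tool(
  moves=[
    [-20, 37, 15, 0, 0, 0, -1],
    [-40, 73, 35, 0, 0, 0, -1],
    [-40, 73, 51, 0, 0, 0, -1],
    [-40, 73, 80, 0, 0, 0, -1],
    [-40, 73, 110, 0, 0, 0, -1],
    [-40, 73, 130, 0, 0, 0, -1],
    [-40, 73, 139, 0, 0, 0, -1],
    [-40, 73, 139, 0, 0, 0, -1],
    [-40, 73, 139, 0, 0, 0, -1],
    [-40, 73, 139, 0, 0, 0, -1],
    [-40, 73, 139, 0, 0, 0, -1],
  ],
)

```text
t: 4.2
eef_pos: [0.5058, 0.108, 0.3017]
ee_rot: [3.141, 0.001, -2.981]
force: [-0.6, -0.3, -0.5]
width: 0.0879
```

```bash
python3 go.py 506,108,142,189.4; python3 - <<'E'
from h import *
f=cam('side'); cv2.imwrite('pics/s2.png',cv2.resize(cv2.cvtColor(f['img'],cv2.COLOR_RGB2BGR)[130:400,200:440],None,fx=2,fy=2))
E
```

```text
t 4.2 grasp [505.9 108.1 142.4] rpy [ 1.7998e+02  5.0000e-02 -1.7079e+02] w 0.0879 F [-0.6 -0.3 -0.5] q [ 0.59  0.19 -0.47  0.   -0.9  -0.43]
506,108,142,189.4 -> [-0.2, -0.1, 0.4, 0.0, 0.1, -0.2]
```

View pics/s2.png

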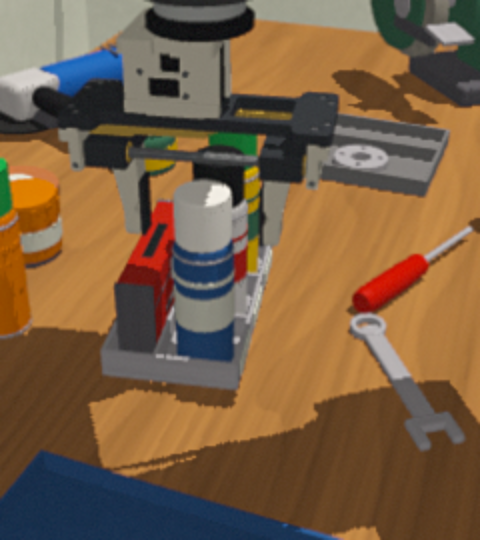

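>>> drive_tool(
  moves=[
    [0, 0, 0, 0, 0, 0, 0],
    [0, 0, 0, 0, 0, 0, 0.3],
    [0, 0, 0, 0, 0, 0, 0.5],
    [0, 0, 0, 0, 0, 0, 0.5],
    [0, 0, 0, 0, 0, 0, 0.5],
    [0, 0, 0, 0, 0, 0, 0.5],
  ],
  grip_force=30,
)

```text
t: 5.0
eef_pos: [0.5057, 0.108, 0.3012]
ee_rot: [-3.142, -0.0, -2.981]
force: [0.1, 0.9, -1.3]
width: 0.0437
```

```bash
python3 go.py 506,108,222,189.4 530,323,222,267.8 530,323,146,267.8
```

```text
t 5.0 grasp [505.7 108.  141.9] rpy [-180.    -0.  -170.8] w 0.0437 F [ 0.1  0.9 -1.3] q [ 0.59  0.2  -0.47  0.   -0.9  -0.43]
506,108,222,189.4 -> [-0.3, -0.1, -80.1, -0.0, -0.0, -0.2]
530,323,222,267.8 -> [-58.4, 208.3, -80.1, 0.0, -0.0, -78.6]
530,323,146,267.8 -> [-58.4, 208.3, -4.1, 0.0, -0.0, -78.6]
```

>>> drive_tool(
  moves=[
    [0, 0, -25, 0, 0, 0, 0.5],
    [0, 0, -55, 0, 0, 0, 0.5],
    [0, 0, -80, 0, 0, 0, 0.5],
    [-4, 15, -80, 0, 0, -5, 0.5],
    [-12, 42, -80, 0, 0, -14, 0.5],
    [-20, 75, -80, 0, 0, -24, 0.5],
    [-29, 108, -80, 0, 0, -34, 0.5],
    [-38, 140, -80, 0, 0, -44, 0.5],
    [-46, 170, -80, 0, 0, -54, 0.5],
    [-53, 192, -80, 0, 0, -64, 0.5],
    [-57, 204, -80, 0, 0, -73, 0.5],
    [-58, 208, -80, 0, 0, -79, 0.5],
  ],
)

```text
t: 6.5
eef_pos: [0.5295, 0.3234, 0.3802]
ee_rot: [3.14, -0.001, -1.597]
force: [-0.3, -0.7, -2.7]
width: 0.0437
```

>>> drive_tool(
  moves=[
    [0, 0, 0, 0, 0, 0, 0.5],
    [0, 0, 0, 0, 0, 0, 0.5],
    [0, 0, 0, 0, 0, 0, 0.5],
    [0, 0, 0, 0, 0, 0, 0.5],
  ],
)

```text
t: 7.0
eef_pos: [0.5297, 0.3223, 0.3813]
ee_rot: [-3.142, 0.0, -1.603]
force: [-0.9, -0.1, -3.1]
width: 0.0434
```

```bash
python3 go.py 530,322,144,267.8; python3 - <<'E'
from h import *
f=cam('side'); save(f,'s3.png')
E
```

```text
t 7.0 grasp [529.7 322.4 222. ] rpy [-1.7999e+02  1.0000e-02 -9.1850e+01] w 0.0434 F [-0.9 -0.1 -3.1] q [ 0.86  0.28 -0.15 -0.   -1.14  0.68]
530,322,144,267.8 -> [0.3, -0.3, 78.0, -0.0, 0.0, 0.3]
```

View pics/s3.png

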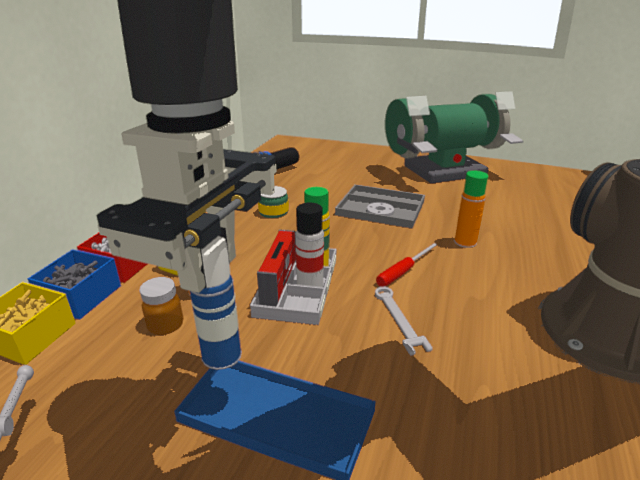

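```bash
python3 - <<'E'
from h import *
f=cam('side')
c=[onplane(f,p,.02)[:2] for p in((225,359),(375,402),(348,469),(178,409))]
print(np.round(c,1).tolist(),np.mean(c,0))
E
```

```text
[[562.0, 271.4], [344.2, 278.4], [351.0, 380.0], [574.7, 370.3]] [457.98550903 325.03790996]
```

>>> drive_tool(
  moves=[
    [0, 0, 25, 0, 0, 0, 0.5],
    [0, 0, 50, 0, 0, 0, 0.5],
    [0, 0, 68, 0, 0, 0, 0.5],
    [0, 0, 75, 0, 0, 0, 0.5],
    [0, 0, 78, 0, 0, 0, 0.5],
    [0, 0, 78, 0, 0, 0, 0.5],
    [0, 0, 78, 0, 0, 0, 0.5],
    [0, 0, 78, 0, 0, 0, 0.5],
  ],
)

```text
t: 8.1
eef_pos: [0.5298, 0.3227, 0.3038]
ee_rot: [-3.141, 0.001, -1.602]
force: [-0.5, 0.3, -2.2]
width: 0.044
```

>>> drive_tool(
  moves=[
    [0, 0, 0, 0, 0, 0, 0.2],
    [0, 0, 0, 0, 0, 0, -0.4],
    [0, 0, 0, 0, 0, 0, -1],
    [0, 0, 0, 0, 0, 0, -1],
    [0, 0, 0, 0, 0, 0, -1],
    [0, 0, -30, 0, 0, 0, -1],
    [0, 0, -75, 0, 0, 0, -1],
    [0, 0, -85, 0, 0, 0, -1],
    [0, 0, -85, 0, 0, 0, -1],
    [0, 0, -85, 0, 0, 0, -1],
  ],
)

```text
t: 9.35
eef_pos: [0.5293, 0.3223, 0.3868]
ee_rot: [3.14, -0.001, -1.602]
force: [-0.3, 0.1, 0.3]
width: 0.0877
```

```bash
python3 go.py 517,42,225,189.4 517,42,142,189.4;
```

```text
t 9.35 grasp [529.1 322.1 227.5] rpy [ 1.7991e+02 -8.0000e-02 -9.1810e+01] w 0.0877 F [-0.3  0.1  0.3] q [ 0.86  0.28 -0.14 -0.   -1.15  0.68]
517,42,225,189.4 -> [280.6, 3.5, 2.9, 0.0, -0.1, 78.8]
517,42,142,189.4 -> [280.5, 3.4, 85.9, 0.0, -0.1, 78.8]
```

>>> drive_tool(
  moves=[
    [20, 0, 0, 0, 0, 5, -1],
    [60, 0, 0, 0, 0, 15, -1],
    [105, 0, 0, 0, 0, 25, -1],
    [150, 1, 0, 0, 0, 35, -1],
    [195, 2, 0, 0, 0, 45, -1],
    [235, 3, 0, 0, 0, 55, -1],
    [262, 3, 2, 0, 0, 65, -1],
    [275, 3, 2, 0, 0, 74, -1],
    [280, 3, 3, 0, 0, 79, -1],
    [280, 3, 3, 0, 0, 79, -1],
    [280, 3, 3, 0, 0, 79, -1],
    [280, 3, 3, 0, 0, 79, -1],
  ],
)

```text
t: 10.85
eef_pos: [0.5179, 0.0432, 0.3849]
ee_rot: [-3.141, -0.0, -2.979]
force: [0.1, 0.6, -0.3]
width: 0.0877
```

```bash
python3 go.py 517,42,142,189.4;python3 - <<'E'
from h import *
f=cam('scene');W=world(f)
w=W.reshape(-1,3);t=w[(w[:,2]>.156)&(w[:,2]<.168)&(w[:,0]>.45)&(w[:,1]>.25)&(w[:,1]<.4)];print(len(t),np.median(t,0))
E
```

```text
t 10.85 grasp [517.8  43.1 225.6] rpy [-1.7999e+02 -3.0000e-02 -1.7071e+02] w 0.0877 F [ 0.1  0.6 -0.3] q [ 0.46  0.12 -0.36 -0.   -1.1  -0.3 ]
517,42,142,189.4 -> [1.1, -1.0, 83.6, -0.0, -0.0, -0.1]
371 [0.53303763 0.32253427 0.16282855]
```

Blue stands upright in the tray with its top at 0.163. Next is silver.

>>> drive_tool(
  moves=[
    [1, -1, 30, 0, 0, 0, -1],
    [1, -1, 60, 0, 0, 0, -1],
    [1, -1, 77, 0, 0, 0, -1],
    [1, -1, 84, 0, 0, 0, -1],
    [1, -1, 84, 0, 0, 0, -1],
    [1, -1, 84, 0, 0, 0, -1],
    [1, -1, 84, 0, 0, 0, 0],
    [1, -1, 84, 0, 0, 0, 0.5],
    [1, -1, 84, 0, 0, 0, 0.5],
    [1, -1, 84, 0, 0, 0, 0.5],
    [1, -1, 84, 0, 0, 0, 0.5],
  ],
)

```text
t: 12.28
eef_pos: [0.5171, 0.0417, 0.3012]
ee_rot: [-3.142, 0.0, -2.981]
force: [0.1, -0.4, -1.4]
width: 0.0437
```

```bash
python3 go.py 517,42,222,189.4 458,325,222,267.8
```

```text
t 12.28 grasp [517.1  41.7 141.9] rpy [-180.     0.  -170.8] w 0.0437 F [ 0.1 -0.4 -1.4] q [ 0.46  0.2  -0.47  0.   -0.9  -0.3 ]
517,42,222,189.4 -> [0.1, 0.3, -80.1, -0.0, 0.0, -0.2]
458,325,222,267.8 -> [13.0, 289.1, -80.1, -0.0, 0.0, -78.6]
```

>>> drive_tool(
  moves=[
    [0, 0, -25, 0, 0, 0, 0.5],
    [0, 0, -55, 0, 0, 0, 0.5],
    [0, 0, -80, 0, 0, 0, 0.5],
    [1, 15, -80, 0, 0, -5, 0.5],
    [3, 45, -80, 0, 0, -14, 0.5],
    [5, 90, -80, 0, 0, -24, 0.5],
    [7, 135, -80, 0, 0, -34, 0.5],
    [9, 180, -80, 0, 0, -44, 0.5],
    [11, 222, -80, 0, 0, -54, 0.5],
    [12, 258, -80, 0, 0, -64, 0.5],
    [13, 280, -80, 0, 0, -73, 0.5],
    [13, 289, -80, 0, 0, -79, 0.5],
  ],
)

```text
t: 13.78
eef_pos: [0.4575, 0.3261, 0.3806]
ee_rot: [3.141, -0.001, -1.597]
force: [0.1, -0.4, -1.8]
width: 0.0437
```

>>> drive_tool(
  moves=[
    [0, 0, 0, 0, 0, 0, 0.5],
    [0, 0, 0, 0, 0, 0, 0.5],
    [0, 0, 0, 0, 0, 0, 0.5],
    [0, 0, 0, 0, 0, 0, 0.5],
  ],
)

```text
t: 14.28
eef_pos: [0.4582, 0.3245, 0.3813]
ee_rot: [-3.142, 0.0, -1.603]
force: [1.0, -0.5, -1.5]
width: 0.0438
```

```bash
python3 go.py 458,325,144,267.8
```

```text
t 14.28 grasp [458.2 324.5 222. ] rpy [-1.800e+02  1.000e-02 -9.187e+01] w 0.0438 F [ 1.  -0.5 -1.5] q [ 0.96  0.19 -0.28 -0.   -1.1   0.57]
458,325,144,267.8 -> [-0.5, 0.2, 78.0, -0.0, 0.0, 0.3]
```

>>> drive_tool(
  moves=[
    [0, 0, 25, 0, 0, 0, 0.5],
    [0, 0, 50, 0, 0, 0, 0.5],
    [0, 0, 68, 0, 0, 0, 0.5],
    [0, 0, 75, 0, 0, 0, 0.5],
    [0, 0, 78, 0, 0, 0, 0.5],
    [0, 0, 78, 0, 0, 0, 0.5],
    [0, 0, 78, 0, 0, 0, 0.5],
    [0, 0, 78, 0, 0, 0, 0.5],
  ],
)

```text
t: 15.28
eef_pos: [0.4581, 0.325, 0.3037]
ee_rot: [-3.141, 0.001, -1.602]
force: [0.6, 0.1, -1.6]
width: 0.0437
```

>>> drive_tool(
  moves=[
    [0, 0, 0, 0, 0, 0, 0.2],
    [0, 0, 0, 0, 0, 0, -0.4],
    [0, 0, 0, 0, 0, 0, -1],
    [0, 0, 0, 0, 0, 0, -1],
    [0, 0, 0, 0, 0, 0, -1],
    [0, 0, -30, 0, 0, 0, -1],
    [0, 0, -75, 0, 0, 0, -1],
    [0, 0, -85, 0, 0, 0, -1],
    [0, 0, -85, 0, 0, 0, -1],
    [0, 0, -85, 0, 0, 0, -1],
  ],
)

```text
t: 16.52
eef_pos: [0.4577, 0.3246, 0.3869]
ee_rot: [3.14, -0.001, -1.602]
force: [0.4, -0.3, -0.2]
width: 0.0872
```

```bash
python3 go.py 529,-27,225,189.4
```

```text
t 16.52 grasp [457.5 324.4 227.6] rpy [ 1.7992e+02 -8.0000e-02 -9.1810e+01] w 0.0872 F [ 0.4 -0.3 -0.2] q [ 0.97  0.19 -0.27 -0.   -1.12  0.57]
529,-27,225,189.4 -> [349.2, -82.3, 3.0, 0.0, -0.1, 78.8]
```

>>> drive_tool(
  moves=[
    [25, -6, 0, 0, 0, 5, -1],
    [75, -18, 0, 0, 0, 15, -1],
    [130, -31, 0, 0, 0, 25, -1],
    [185, -44, 0, 0, 0, 35, -1],
    [240, -57, 0, 0, 0, 45, -1],
    [290, -69, 0, 0, 0, 55, -1],
    [325, -77, 2, 0, 0, 65, -1],
    [342, -81, 2, 0, 0, 74, -1],
    [349, -82, 3, 0, 0, 79, -1],
    [349, -82, 3, 0, 0, 79, -1],
    [349, -82, 3, 0, 0, 79, -1],
    [349, -82, 3, 0, 0, 79, -1],
  ],
)

```text
t: 18.02
eef_pos: [0.529, -0.0261, 0.385]
ee_rot: [-3.142, -0.0, -2.979]
force: [-0.2, -0.3, 0.3]
width: 0.0879
```

```bash
python3 go.py 529,-27,142,189.4
```

```text
t 18.02 grasp [529.  -26.1 225.7] rpy [-1.8000e+02 -2.0000e-02 -1.7069e+02] w 0.0879 F [-0.2 -0.3  0.3] q [ 0.32  0.13 -0.34 -0.   -1.1  -0.16]
529,-27,142,189.4 -> [0.1, -0.9, 83.7, -0.0, -0.0, -0.1]
```

>>> drive_tool(
  moves=[
    [0, -1, 30, 0, 0, 0, -1],
    [0, -1, 60, 0, 0, 0, -1],
    [0, -1, 77, 0, 0, 0, -1],
    [0, -1, 84, 0, 0, 0, -1],
    [0, -1, 84, 0, 0, 0, -1],
    [0, -1, 84, 0, 0, 0, -1],
    [0, -1, 84, 0, 0, 0, 0],
    [0, -1, 84, 0, 0, 0, 0.5],
    [0, -1, 84, 0, 0, 0, 0.5],
    [0, -1, 84, 0, 0, 0, 0.5],
    [0, -1, 84, 0, 0, 0, 0.5],
  ],
)

```text
t: 19.4
eef_pos: [0.5292, -0.0275, 0.3012]
ee_rot: [-3.142, 0.0, -2.981]
force: [0.6, 1.1, -1.2]
width: 0.0437
```

```bash
python3 go.py 529,-27,222,189.4 388,327,222,267.8
```

```text
t 19.4 grasp [529.3 -27.5 141.9] rpy [-1.800e+02  1.000e-02 -1.708e+02] w 0.0437 F [ 0.6  1.1 -1.2] q [ 0.32  0.22 -0.45  0.   -0.91 -0.16]
529,-27,222,189.4 -> [0.1, 0.5, -80.1, -0.0, 0.0, -0.2]
388,327,222,267.8 -> [82.7, 372.5, -80.1, -0.0, 0.0, -78.6]
```

>>> drive_tool(
  moves=[
    [0, 0, -25, 0, 0, 0, 0.5],
    [0, 0, -55, 0, 0, 0, 0.5],
    [0, 0, -80, 0, 0, 0, 0.5],
    [4, 18, -80, 0, 0, -5, 0.5],
    [13, 60, -80, 0, 0, -14, 0.5],
    [26, 118, -80, 0, 0, -24, 0.5],
    [39, 176, -80, 0, 0, -34, 0.5],
    [52, 234, -80, 0, 0, -44, 0.5],
    [64, 290, -80, 0, 0, -54, 0.5],
    [75, 335, -80, 0, 0, -64, 0.5],
    [81, 362, -80, 0, 0, -73, 0.5],
    [83, 372, -80, 0, 0, -79, 0.5],
  ],
)

```text
t: 20.9
eef_pos: [0.3868, 0.3278, 0.3807]
ee_rot: [3.141, -0.001, -1.596]
force: [-0.4, -1.0, -2.4]
width: 0.0438
```

>>> drive_tool(
  moves=[
    [0, 0, 0, 0, 0, 0, 0.5],
    [0, 0, 0, 0, 0, 0, 0.5],
    [0, 0, 0, 0, 0, 0, 0.5],
    [0, 0, 0, 0, 0, 0, 0.5],
  ],
)

```text
t: 21.4
eef_pos: [0.388, 0.3259, 0.3813]
ee_rot: [-3.142, 0.0, -1.604]
force: [0.1, 0.3, -2.9]
width: 0.0435
```

```bash
python3 go.py 388,327,144,267.8
```

```text
t 21.4 grasp [388.  325.9 222. ] rpy [-180.      0.    -91.88] w 0.0435 F [ 0.1  0.3 -2.9] q [ 1.09  0.1  -0.39 -0.   -1.09  0.45]
388,327,144,267.8 -> [-1.1, 0.0, 78.0, -0.0, 0.0, 0.3]
```

>>> drive_tool(
  moves=[
    [0, 0, 25, 0, 0, 0, 0.5],
    [0, 0, 50, 0, 0, 0, 0.5],
    [0, 0, 68, 0, 0, 0, 0.5],
    [0, 0, 75, 0, 0, 0, 0.5],
    [0, 0, 78, 0, 0, 0, 0.5],
    [0, 0, 78, 0, 0, 0, 0.5],
    [0, 0, 78, 0, 0, 0, 0.5],
    [0, 0, 78, 0, 0, 0, 0.5],
  ],
)

```text
t: 22.4
eef_pos: [0.3878, 0.3265, 0.3037]
ee_rot: [-3.141, 0.001, -1.602]
force: [-0.7, -0.0, -1.8]
width: 0.0434
```

>>> drive_tool(
  moves=[
    [0, 0, 0, 0, 0, 0, 0.2],
    [0, 0, 0, 0, 0, 0, -0.4],
    [0, 0, 0, 0, 0, 0, -1],
    [0, 0, 0, 0, 0, 0, -1],
    [0, 0, 0, 0, 0, 0, -1],
    [0, 0, -30, 0, 0, 0, -1],
    [0, 0, -75, 0, 0, 0, -1],
    [0, 0, -85, 0, 0, 0, -1],
    [0, 0, -85, 0, 0, 0, -1],
    [0, 0, -85, 0, 0, 0, -1],
  ],
)

```text
t: 23.65
eef_pos: [0.3875, 0.3261, 0.387]
ee_rot: [3.14, -0.002, -1.602]
force: [0.1, 0.4, -0.3]
width: 0.0876
```

```bash
python3 go.py 575,50,228,189.4;python3 - <<'E'
from h import *
f=cam('scene');W=world(f);g=f['img'].astype(int)
w=W.reshape(-1,3);c=g.reshape(-1,3)
t=w[(w[:,2]>.156)&(w[:,2]<.168)&(w[:,0]>.35)&(w[:,1]>.25)&(w[:,1]<.4)];print(len(t),[np.median(t[abs(t[:,0]-x)<.03],0).round(3) for x in(.39,.46,.53)])
m=(c[:,0]>120)&(c[:,0]>c[:,1]+80)&(w[:,2]>.068)&(w[:,2]<.08)&(w[:,1]>-.06)&(w[:,1]<.17)&(w[:,0]>.5)&(w[:,0]<.64)
p=w[m];print(len(p),cv2.minAreaRect((p[:,:2]*1000).astype(np.float32)),np.median(p[:,2]))
E
```

```text
t 23.65 grasp [387.3 325.8 227.7] rpy [ 1.7993e+02 -9.0000e-02 -9.1810e+01] w 0.0876 F [ 0.1  0.4 -0.3] q [ 1.09  0.09 -0.38 -0.   -1.1   0.45]
575,50,228,189.4 -> [270.0, -196.1, -0.1, -0.0, -0.1, 78.8]
1006 [array([0.391, 0.327, 0.162]), array([0.462, 0.325, 0.163]), array([0.533, 0.323, 0.163])]
919 ((575.1163940429688, 50.96913146972656), (33.30659866333008, 143.2802734375), 9.714594841003418) 0.07354842838698716
```

>>> drive_tool(
  moves=[
    [25, -18, 0, 0, 0, 5, -1],
    [70, -51, 0, 0, 0, 15, -1],
    [115, -83, 0, 0, 0, 25, -1],
    [160, -116, 0, 0, 0, 35, -1],
    [200, -145, 0, 0, 0, 45, -1],
    [235, -170, 0, 0, 0, 55, -1],
    [256, -186, 0, 0, 0, 65, -1],
    [266, -193, 0, 0, 0, 74, -1],
    [270, -196, 0, 0, 0, 79, -1],
    [270, -196, 0, 0, 0, 79, -1],
    [270, -196, 0, 0, 0, 79, -1],
    [270, -196, 0, 0, 0, 79, -1],
  ],
)

```text
t: 25.2
eef_pos: [0.5751, 0.0507, 0.388]
ee_rot: [-3.142, -0.0, -2.979]
force: [-0.1, -0.2, 1.0]
width: 0.0881
```

```bash
python3 go.py 574,46,55,189.5;python3 - <<'E'
from h import *
f=cam('wrist');W=world(f);g=f['img'].astype(int);save(f,'wr4.png')
w=W.reshape(-1,3);c=g.reshape(-1,3)
m=(c[:,0]>120)&(c[:,0]>c[:,1]+80)&(w[:,2]>.068)&(w[:,2]<.08)&(w[:,1]>-.06)&(w[:,1]<.17)&(w[:,0]>.5)&(w[:,0]<.64)
p=w[m];print(len(p),cv2.minAreaRect((p[:,:2]*1000).astype(np.float32)),np.median(p[:,2]))
E
```

```text
t 25.2 grasp [575.   50.7 228.7] rpy [-1.800e+02 -2.000e-02 -1.707e+02] w 0.0881 F [-0.1 -0.2  1. ] q [ 0.43  0.21 -0.23 -0.   -1.13 -0.26]
574,46,55,189.5 -> [1.8, -4.5, 173.7, -0.0, -0.0, -0.2]
4402 ((575.2131958007812, 50.21990203857422), (31.090330123901367, 142.6501007080078), 9.800528526306152) 0.07359862536047396
```

View pics/wr4.png

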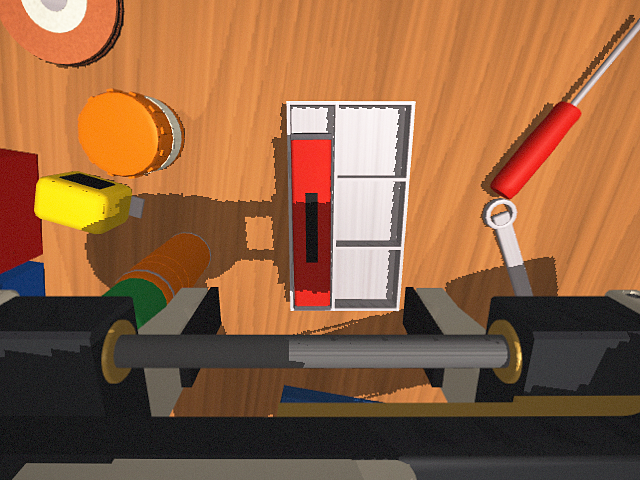

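```bash
python3 go.py 576.5,42,55,189.6;python3 - <<'E'
from h import *
f=cam('wrist')
for k,p in dict(rl=(287.5,101),fl=(414,101),fr=(400,309),d1f=(408,177.5),d1m=(334,177.5),d2f=(403,246),d2m=(334,244)).items(): print(k,onplane(f,p,.025).round(1))
E
```

```text
t 25.25 grasp [575.1  50.7 228.9] rpy [-1.8000e+02 -1.0000e-02 -1.7072e+02] w 0.0875 F [-0.1 -0.1  0.8] q [ 0.43  0.21 -0.23 -0.   -1.13 -0.26]
576.5,42,55,189.6 -> [-0.0, -8.8, 173.9, -0.0, -0.0, -0.3]
rl [612.3 -47.3  25. ]
fl [502.7 -65.2  25. ]
fr [468.  134.4  25. ]
d1f [492.1   0.6  25. ]
d1m [560.1  11.7  25. ]
d2f [481.1  66.7  25. ]
d2m [548.5  75.6  25. ]
```

>>> drive_tool(
  moves=[
    [0, -6, 30, 0, 0, 0, -1],
    [0, -8, 70, 0, 0, 0, -1],
    [0, -8, 110, 0, 0, 0, -1],
    [0, -8, 140, 0, 0, 0, -1],
    [0, -8, 160, 0, 0, 0, -1],
    [0, -8, 170, 0, 0, 0, -1],
    [0, -8, 173, 0, 0, 0, -1],
    [0, -8, 174, 0, 0, 0, -1],
    [0, -8, 174, 0, 0, 0, -1],
    [0, -8, 174, 0, 0, 0, -1],
  ],
)

```text
t: 26.55
eef_pos: [0.5767, 0.0426, 0.2148]
ee_rot: [3.141, 0.001, -2.981]
force: [0.9, -1.0, 0.2]
width: 0.0876
```

```bash
python3 go.py 576.5,42,55,189.6
```

```text
t 26.55 grasp [576.8  42.6  55.5] rpy [ 1.7999e+02  6.0000e-02 -1.7079e+02] w 0.0876 F [ 0.9 -1.   0.2] q [ 0.41  0.39 -0.43  0.   -0.75 -0.25]
576.5,42,55,189.6 -> [0.3, -0.5, 0.5, 0.0, 0.1, -0.4]
```

>>> drive_tool(
  moves=[
    [0, 0, 0, 0, 0, 0, 0],
    [0, 0, 0, 0, 0, 0, 0.5],
    [0, 0, 0, 0, 0, 0, 0.8],
    [0, 0, 0, 0, 0, 0, 0.8],
    [0, 0, 0, 0, 0, 0, 0.8],
    [0, 0, 0, 0, 0, 0, 0.8],
    [0, 0, 0, 0, 0, 0, 0.8],
  ],
  grip_force=45,
)

```text
t: 27.42
eef_pos: [0.5765, 0.0425, 0.2142]
ee_rot: [3.142, 0.0, -2.981]
force: [-0.2, 0.3, -0.7]
width: 0.0317
```

>>> drive_tool(
  moves=[
    [0, 0, -10, 0, 0, 0, 0.8],
    [0, 0, -30, 0, 0, 0, 0.8],
    [0, 0, -65, 0, 0, 0, 0.8],
    [0, 0, -100, 0, 0, 0, 0.8],
    [0, 0, -130, 0, 0, 0, 0.8],
    [0, 0, -140, 0, 0, 0, 0.8],
    [0, 0, -140, 0, 0, 0, 0.8],
    [0, 0, -140, 0, 0, 0, 0.8],
  ],
)

```text
t: 28.42
eef_pos: [0.5759, 0.0424, 0.3526]
ee_rot: [-3.141, -0.003, -2.981]
force: [0.0, -0.2, -4.3]
width: 0.032
```

```bash
python3 go.py 467,-375,195,88.2 475,-375,195,88.2; python3 - <<'E'
from h import *
f=cam('scene');W=world(f)
save(f,'sc5.png')
E
```

```text
t 28.43 grasp [575.5  42.3 193.3] rpy [-1.7999e+02 -1.6000e-01 -1.7082e+02] w 0.032 F [ 0.  -0.2 -4.3] q [ 0.41  0.24 -0.28 -0.   -1.05 -0.25]
467,-375,195,88.2 -> [174.1, -394.7, -1.2, -0.1, -0.1, 101.0]
475,-375,195,88.2 -> [166.2, -395.9, -1.2, -0.1, -0.1, 101.0]
```

View pics/sc5.png

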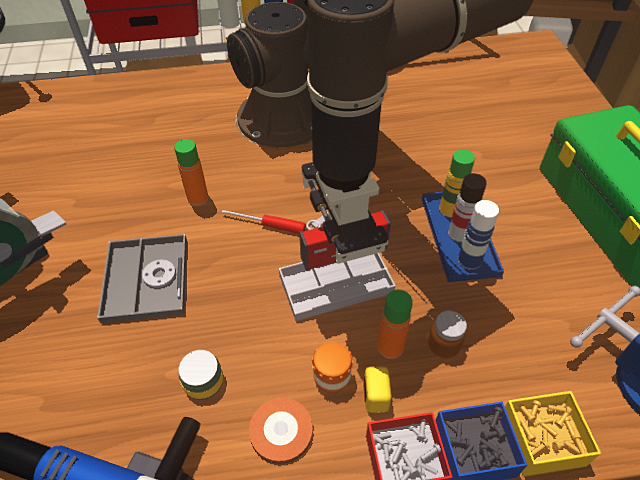

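```bash
python3 - <<'E'
from ortho import *
f=cam('scene'); cv2.imwrite('pics/ortho6.png',ortho(f,.59,-.25,.02,250,1.,600))
E
```

```text
(no output)
```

View pics/ortho6.png

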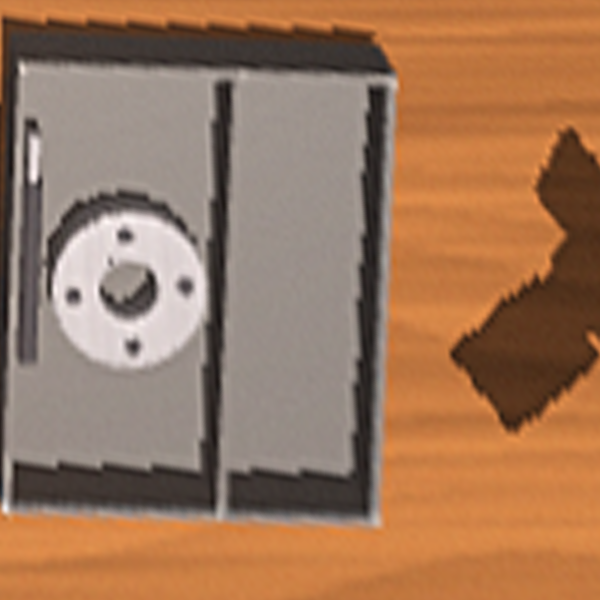

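```bash
python3 - <<'E'
import numpy as np
for n in('scene','side'):
    W=np.load(n+'0.npz')['W'].reshape(-1,3)
    P=W[(W[:,0]>.37)&(W[:,0]<.55)&(W[:,1]>-.52)&(W[:,1]<-.44)&(W[:,2]>.08)&(W[:,2]<.4)]
    for x in np.arange(.37,.55,.01):
        q=P[(P[:,0]>=x)&(P[:,0]<x+.01)]
        if len(q)>3: print(n,round(x,2),len(q),'ymax',q[:,1].max().round(3),'z',q[:,2].min().round(3),q[:,2].max().round(3), 'zmin for y>-.49',q[q[:,1]>-.49][:,2].min().round(3) if (q[:,1]>-.49).any() else '')
E
python3 go.py 575.5,42,255,189.6 467,-375,255,87.8 
```

```text
scene 0.37 70 ymax -0.471 z 0.114 0.121 zmin for y>-.49 0.114
scene 0.38 103 ymax -0.464 z 0.115 0.125 zmin for y>-.49 0.115
scene 0.39 113 ymax -0.458 z 0.113 0.125 zmin for y>-.49 0.113
scene 0.4 105 ymax -0.464 z 0.114 0.163 zmin for y>-.49 0.114
scene 0.41 191 ymax -0.476 z 0.097 0.176 zmin for y>-.49 0.1
scene 0.42 310 ymax -0.487 z 0.09 0.2 zmin for y>-.49 0.104
scene 0.43 98 ymax -0.502 z 0.097 0.215 zmin for y>-.49 
scene 0.44 66 ymax -0.505 z 0.099 0.225 zmin for y>-.49 
scene 0.45 11 ymax -0.514 z 0.218 0.229 zmin for y>-.49 
side 0.37 31 ymax -0.472 z 0.111 0.123 zmin for y>-.49 0.111
side 0.38 40 ymax -0.461 z 0.111 0.124 zmin for y>-.49 0.111
side 0.39 55 ymax -0.457 z 0.11 0.156 zmin for y>-.49 0.11
side 0.4 101 ymax -0.463 z 0.104 0.171 zmin for y>-.49 0.104
side 0.41 116 ymax -0.481 z 0.097 0.197 zmin for y>-.49 0.103
side 0.42 94 ymax -0.49 z 0.086 0.209 zmin for y>-.49 0.107
side 0.43 57 ymax -0.5 z 0.101 0.219 zmin for y>-.49 
side 0.44 29 ymax -0.505 z 0.106 0.223 zmin for y>-.49 
t 28.52 grasp [575.7  42.3 193.4] rpy [-1.7998e+02 -1.5000e-01 -1.7081e+02] w 0.0318 F [-0.5 -0.1 -5.3] q [ 0.41  0.24 -0.28 -0.   -1.05 -0.25]
575.5,42,255,189.6 -> [0.9, -0.4, -61.6, -0.0, -0.2, -0.4]
467,-375,255,87.8 -> [174.6, -394.7, -61.0, -0.1, -0.1, 101.4]
```

>>> drive_tool(
  moves=[
    [1, 0, -30, 0, 0, 0, 0.8],
    [8, -18, -60, 0, 0, 5, 0.8],
    [25, -56, -61, 0, 0, 15, 0.8],
    [45, -102, -61, 0, 0, 25, 0.8],
    [66, -150, -61, 0, 0, 35, 0.8],
    [87, -198, -61, 0, 0, 45, 0.8],
    [108, -246, -61, 0, 0, 55, 0.8],
    [129, -294, -61, 0, 0, 65, 0.8],
    [149, -338, -61, 0, 0, 75, 0.8],
    [164, -372, -61, 0, 0, 85, 0.8],
    [171, -389, -61, 0, 0, 95, 0.8],
    [174, -393, -61, 0, 0, 101, 0.8],
  ],
)

```text
t: 30.02
eef_pos: [0.467, -0.3746, 0.4137]
ee_rot: [-3.139, -0.001, 1.533]
force: [-0.6, 1.9, -4.6]
width: 0.0317
```

>>> drive_tool(
  moves=[
    [0, 0, 0, 0, 0, 0, 0.8],
    [0, 0, 0, 0, 0, 0, 0.8],
    [0, 0, 0, 0, 0, 0, 0.8],
    [0, 0, 0, 0, 0, 0, 0.8],
  ],
)

```text
t: 30.52
eef_pos: [0.4678, -0.3729, 0.4153]
ee_rot: [3.141, -0.0, 1.541]
force: [0.2, 0.3, -4.8]
width: 0.0317
```

```bash
python3 go.py 468,-373,90,87.8 468,-373,57,87.8; python3 - <<'E'
from h import *
f=cam('side'); cv2.imwrite('pics/s7.png',cv2.resize(cv2.cvtColor(f['img'],cv2.COLOR_RGB2BGR)[60:260,280:520],None,fx=2.5,fy=2.5))
E
```

```text
t 30.52 grasp [ 467.8 -372.9  256. ] rpy [179.99  -0.    88.27] w 0.0317 F [ 0.2  0.3 -4.8] q [-0.35  0.23 -0.15 -0.   -1.2  -1.25]
468,-373,90,87.8 -> [-0.1, 0.2, 166.0, 0.0, -0.0, 0.5]
468,-373,57,87.8 -> [-0.1, 0.2, 199.0, 0.0, -0.0, 0.5]
```

View pics/s7.png

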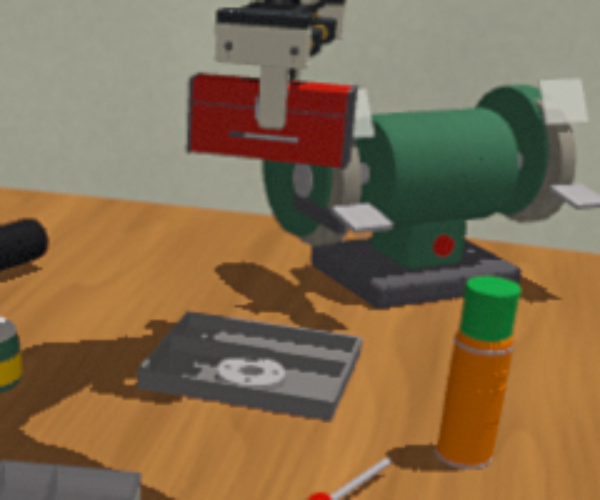

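>>> drive_tool(
  moves=[
    [0, 0, 30, 0, 0, 0.5, 0.8],
    [0, 0, 70, 0, 0, 0.5, 0.8],
    [0, 0, 110, 0, 0, 0.5, 0.8],
    [0, 0, 145, 0, 0, 0.5, 0.8],
    [0, 0, 165, 0, 0, 0.5, 0.8],
    [0, 0, 165, 0, 0, 0.5, 0.8],
    [0, 0, 165, 0, 0, 0.5, 0.8],
  ],
)

```text
t: 31.45
eef_pos: [0.4682, -0.3735, 0.2513]
ee_rot: [3.14, 0.001, 1.531]
force: [-0.8, -0.4, -5.6]
width: 0.0318
```

```bash
python3 go.py 468,-373,57,87.8; python3 - <<'E'
from h import *
f=cam('scene'); cv2.imwrite('pics/s8.png',cv2.resize(cv2.cvtColor(f['img'],cv2.COLOR_RGB2BGR)[180:340,60:220],None,fx=3.5,fy=3.5))
E
```

```text
t 31.45 grasp [ 468.4 -373.6   92. ] rpy [1.7992e+02 5.0000e-02 8.7740e+01] w 0.0318 F [-0.8 -0.4 -5.6] q [-0.35  0.37 -0.35  0.   -0.84 -1.26]
468,-373,57,87.8 -> [0.5, -0.3, 35.0, 0.1, 0.0, -0.1]
```

View pics/s8.png

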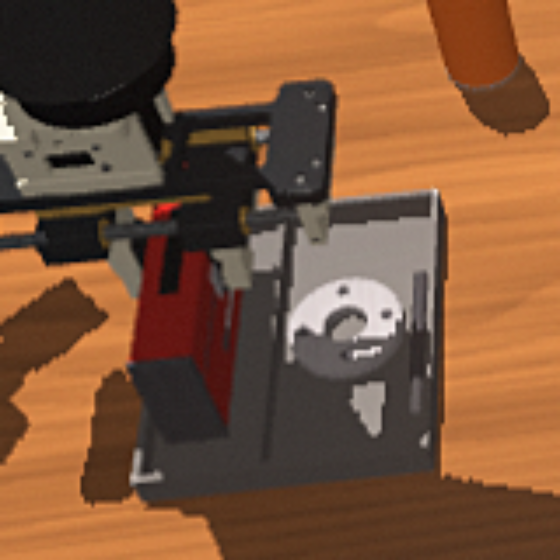

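>>> drive_tool(
  moves=[
    [0, 0, 10, 0, 0, 0, 0.8],
    [0, 0, 20, 0, 0, 0, 0.8],
    [0, 0, 28, 0, 0, 0, 0.8],
    [0, 0, 33, 0, 0, 0, 0.8],
    [0, 0, 35, 0, 0, 0, 0.8],
    [0, 0, 35, 0, 0, 0, 0.8],
    [0, 0, 35, 0, 0, 0, 0.8],
    [0, 0, 35, 0, 0, 0, 0.8],
  ],
)

```text
t: 32.5
eef_pos: [0.4677, -0.3733, 0.2153]
ee_rot: [3.141, 0.0, 1.531]
force: [-0.3, 0.2, -4.1]
width: 0.0318
```

```bash
python3 go.py 468,-373,56,87.8
```

```text
t 32.5 grasp [ 467.7 -373.3   56. ] rpy [1.7998e+02 1.0000e-02 8.7700e+01] w 0.0318 F [-0.3  0.2 -4.1] q [-0.35  0.42 -0.38  0.   -0.77 -1.26]
468,-373,56,87.8 -> [0.3, 0.3, -0.0, 0.0, 0.0, -0.1]
```

>>> drive_tool(
  moves=[
    [0, 0, 1, 0, 0, 0, 0.8],
    [0, 0, 1, 0, 0, 0, 0.8],
    [0, 0, 1, 0, 0, 0, 0.2],
    [0, 0, 1, 0, 0, 0, -0.4],
    [0, 0, 1, 0, 0, 0, -1],
    [0, 0, 1, 0, 0, 0, -1],
    [0, 0, 1, 0, 0, 0, -1],
    [0, 0, -20, 0, 0, 0, -1],
    [0, 0, -70, 0, 0, 0, -1],
    [0, 0, -130, 0, 0, 0, -1],
    [0, 0, -190, 0, 0, 0, -1],
    [0, 0, -190, 0, 0, 0, -1],
  ],
  grip_force=30,
)

```text
t: 34.0
eef_pos: [0.4684, -0.3739, 0.4113]
ee_rot: [3.133, 0.004, 1.531]
force: [0.4, -0.7, -1.5]
width: 0.0874
```

>>> drive_tool(
  moves=[
    [0, 0, 0, 0, 0, 0, -1],
    [0, 0, 0, 0, 0, 0, -1],
    [0, 0, 0, 0, 0, 0, -1],
  ],
)

```text
t: 34.38
eef_pos: [0.4675, -0.3732, 0.404]
ee_rot: [-3.139, -0.001, 1.531]
force: [-0.3, 0.3, 0.1]
width: 0.0876
```

```bash
python3 go.py 458,40,246,178 387.5,326,230,267.8 387.5,326,143,267.8; python3 - <<'E'
from h import *
f=cam('wrist'); save(f,'w9.png')
E
```

```text
t 34.38 grasp [ 467.2 -373.1  244.7] rpy [-1.7988e+02 -4.0000e-02  8.7700e+01] w 0.0876 F [-0.3  0.3  0.1] q [-0.35  0.23 -0.16 -0.   -1.17 -1.26]
458,40,246,178 -> [412.5, -26.1, -1.0, -0.1, -0.1, -90.3]
387.5,326,230,267.8 -> [695.4, -108.0, 15.4, -0.1, 0.2, 179.9]
387.5,326,143,267.8 -> [695.4, -107.8, 102.4, -0.1, 0.2, 179.9]
```

View pics/w9.png

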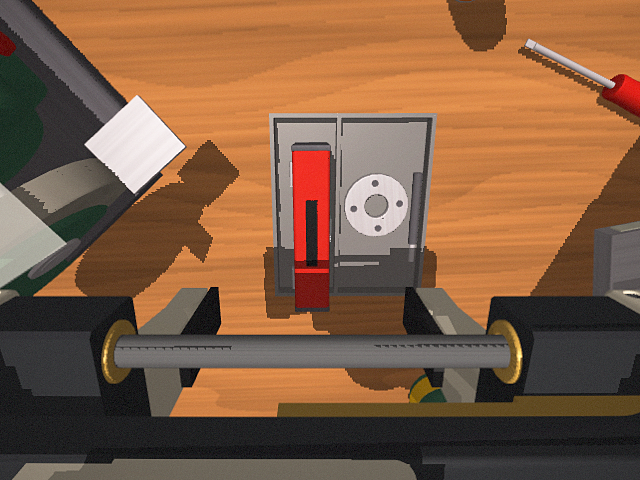

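```bash
python3 - <<'E'
from h import *
for n in('wrist','scene'):
    f=cam(n);W=world(f);w=W.reshape(-1,3);c=f['img'].reshape(-1,3).astype(int)
    p=w[(w[:,2]>.066)&(w[:,2]<.085)&(abs(w[:,0]-.475)<.12)&(abs(w[:,1]+.373)<.05)]
    print(n,len(p),cv2.minAreaRect((p[:,:2]*1000).astype(np.float32)),np.percentile(p[:,2],[5,50,95]).round(4))
f=cam('wrist');print([onplane(f,p,.02).round(1).tolist() for p in((270,114),(435,114),(424,293),(275,293))],onplane(f,(312,310),.074),onplane(f,(312,144),.074))
E
```

```text
wrist 6066 ((474.5360412597656, -372.50836181640625), (32.270469665527344, 152.07997131347656), 88.1737289428711) [0.073  0.0745 0.0758]
scene 1228 ((474.3508605957031, -371.3511657714844), (35.12957000732422, 157.34239196777344), 87.72909545898438) [0.0694 0.0737 0.0766]
[[371.8, -407.3, 20.0], [378.0, -252.0, 20.0], [562.5, -253.3, 20.0], [555.7, -415.5, 20.0]] [ 549.74100307 -375.11033073   74.        ] [ 398.74320238 -369.0153293    74.        ]
```

>>> drive_tool(
  moves=[
    [20, -1, 0, 0, 0, -5, -1],
    [60, -4, 0, 0, 0, -14, -1],
    [110, -7, 0, 0, 0, -24, -1],
    [160, -10, 0, 0, 0, -34, -1],
    [210, -13, 0, 0, 0, -44, -1],
    [260, -16, 0, 0, 0, -54, -1],
    [310, -20, 0, 0, 0, -64, -1],
    [355, -23, 0, 0, 0, -74, -1],
    [395, -25, 0, 0, 0, -83, -1],
    [412, -26, 0, 0, 0, -90, -1],
    [412, -26, 0, 0, 0, -90, -1],
    [412, -26, 0, 0, 0, -90, -1],
  ],
)

```text
t: 36.08
eef_pos: [0.458, 0.0391, 0.4051]
ee_rot: [-3.141, -0.0, 3.099]
force: [-0.2, -0.6, 0.6]
width: 0.0875
```

```bash
python3 go.py 387.5,326,230,267.8
```

```text
t 36.08 grasp [458.   39.1 245.8] rpy [-1.7999e+02 -1.0000e-02  1.7758e+02] w 0.0875 F [-0.2 -0.6  0.6] q [ 0.52 -0.   -0.44  0.   -1.14 -0.56]
387.5,326,230,267.8 -> [82.6, 283.6, 15.8, 0.0, -0.0, -90.2]
```

>>> drive_tool(
  moves=[
    [5, 18, 2, 0, 0, -7, -1],
    [15, 52, 4, 0, 0, -17, -1],
    [27, 92, 6, 0, 0, -27, -1],
    [39, 132, 8, 0, 0, -37, -1],
    [51, 172, 10, 0, 0, -47, -1],
    [62, 212, 12, 0, 0, -57, -1],
    [72, 247, 14, 0, 0, -67, -1],
    [79, 270, 15, 0, 0, -77, -1],
    [82, 281, 16, 0, 0, -86, -1],
    [83, 284, 16, 0, 0, -90, -1],
    [83, 284, 16, 0, 0, -90, -1],
    [83, 284, 16, 0, 0, -90, -1],
  ],
)

```text
t: 37.58
eef_pos: [0.3869, 0.3259, 0.3892]
ee_rot: [3.142, -0.0, -1.614]
force: [-0.7, -0.1, 0.2]
width: 0.0875
```

>>> drive_tool(
  moves=[
    [0, 0, 0, 0, 0, 0, -1],
    [0, 0, 0, 0, 0, 0, -1],
  ],
)

```text
t: 37.83
eef_pos: [0.3867, 0.3263, 0.3893]
ee_rot: [-3.142, 0.0, -1.612]
force: [-0.3, 0.6, -0.5]
width: 0.0874
```

```bash
python3 go.py 388,326.5,143,267.8
```

```text
t 37.83 grasp [386.7 326.3 230. ] rpy [-1.800e+02  1.000e-02 -9.236e+01] w 0.0874 F [-0.3  0.6 -0.5] q [ 1.09  0.09 -0.38 -0.   -1.1   0.44]
388,326.5,143,267.8 -> [-0.2, -1.3, 87.0, -0.0, 0.0, -0.2]
```

>>> drive_tool(
  moves=[
    [0, -1, 30, 0, 0, 0, -1],
    [0, -1, 60, 0, 0, 0, -1],
    [0, -1, 80, 0, 0, 0, -1],
    [0, -1, 87, 0, 0, 0, -1],
    [0, -1, 87, 0, 0, 0, -1],
    [0, -1, 87, 0, 0, 0, -1],
    [0, -1, 87, 0, 0, 0, 0],
    [0, -1, 87, 0, 0, 0, 0.5],
    [0, -1, 87, 0, 0, 0, 0.5],
    [0, -1, 87, 0, 0, 0, 0.5],
    [0, -1, 87, 0, 0, 0, 0.5],
  ],
  grip_force=30,
)

```text
t: 39.2
eef_pos: [0.3876, 0.3265, 0.3023]
ee_rot: [-3.142, 0.0, -1.611]
force: [0.6, 1.1, -0.8]
width: 0.0435
```

```bash
python3 go.py 388,326.5,223,267.8 529.5,-26.5,223,189.4
```

```text
t 39.2 grasp [387.6 326.6 143. ] rpy [-1.80e+02  1.00e-02 -9.23e+01] w 0.0435 F [ 0.6  1.1 -0.8] q [ 1.09  0.18 -0.49  0.   -0.9   0.44]
388,326.5,223,267.8 -> [0.0, -0.4, -80.0, -0.0, 0.0, -0.1]
529.5,-26.5,223,189.4 -> [347.1, -156.0, -80.1, 0.0, 0.0, 78.3]
```

>>> drive_tool(
  moves=[
    [0, 0, -25, 0, 0, 0, 0.5],
    [0, 0, -55, 0, 0, 0, 0.5],
    [0, 0, -80, 0, 0, 0, 0.5],
    [17, -8, -80, 0, 0, 5, 0.5],
    [57, -26, -80, 0, 0, 14, 0.5],
    [110, -49, -80, 0, 0, 24, 0.5],
    [163, -73, -80, 0, 0, 34, 0.5],
    [217, -97, -80, 0, 0, 44, 0.5],
    [270, -121, -80, 0, 0, 54, 0.5],
    [313, -141, -80, 0, 0, 64, 0.5],
    [338, -152, -80, 0, 0, 73, 0.5],
    [347, -156, -80, 0, 0, 78, 0.5],
  ],
)

```text
t: 40.7
eef_pos: [0.5297, -0.0282, 0.3814]
ee_rot: [3.142, -0.002, -2.979]
force: [-0.4, 0.4, -1.6]
width: 0.0437
```

>>> drive_tool(
  moves=[
    [0, 0, 0, 0, 0, 0, 0.5],
    [0, 0, 0, 0, 0, 0, 0.5],
    [0, 0, 0, 0, 0, 0, 0.5],
    [0, 0, 0, 0, 0, 0, 0.5],
  ],
)

```text
t: 41.2
eef_pos: [0.5294, -0.0259, 0.3823]
ee_rot: [3.142, 0.0, -2.971]
force: [-0.6, -0.6, -1.6]
width: 0.0439
```

```bash
python3 go.py 529.5,-26.5,143,189.4
```

```text
t 41.2 grasp [529.5 -25.9 223. ] rpy [ 1.8000e+02  1.0000e-02 -1.7021e+02] w 0.0439 F [-0.6 -0.6 -1.6] q [ 0.32  0.14 -0.34 -0.   -1.09 -0.15]
529.5,-26.5,143,189.4 -> [0.0, -0.6, 80.0, 0.0, 0.0, 0.4]
```

>>> drive_tool(
  moves=[
    [0, 0, 25, 0, 0, 0, 0.5],
    [0, 0, 50, 0, 0, 0, 0.5],
    [0, 0, 69, 0, 0, 0, 0.5],
    [0, 0, 77, 0, 0, 0, 0.5],
    [0, 0, 80, 0, 0, 0, 0.5],
    [0, 0, 80, 0, 0, 0, 0.5],
    [0, 0, 80, 0, 0, 0, 0.5],
    [0, 0, 80, 0, 0, 0, 0.5],
  ],
)

```text
t: 42.2
eef_pos: [0.5297, -0.0264, 0.3027]
ee_rot: [3.142, 0.001, -2.972]
force: [0.4, -0.4, -3.1]
width: 0.0437
```

>>> drive_tool(
  moves=[
    [0, 0, 0, 0, 0, 0, 0.2],
    [0, 0, 0, 0, 0, 0, -0.4],
    [0, 0, 0, 0, 0, 0, -1],
    [0, 0, 0, 0, 0, 0, -1],
    [0, 0, 0, 0, 0, 0, -1],
    [0, 0, -30, 0, 0, 0, -1],
    [0, 0, -75, 0, 0, 0, -1],
    [0, 0, -85, 0, 0, 0, -1],
    [0, 0, -85, 0, 0, 0, -1],
    [0, 0, -85, 0, 0, 0, -1],
  ],
)

```text
t: 43.45
eef_pos: [0.5291, -0.0265, 0.386]
ee_rot: [3.141, -0.002, -2.972]
force: [0.4, 0.3, -0.0]
width: 0.0875
```

```bash
python3 go.py 458,325,228,267.8; python3 - <<'E'
from h import *
f=cam('wrist'); save(f,'w10.png')
E
```

```text
t 43.45 grasp [528.8 -26.5 226.7] rpy [ 1.7999e+02 -1.1000e-01 -1.7031e+02] w 0.0875 F [ 0.4  0.3 -0. ] q [ 0.32  0.13 -0.33 -0.   -1.11 -0.15]
458,325,228,267.8 -> [10.9, 358.5, -1.3, 0.1, -0.1, -78.1]
```

View pics/w10.png

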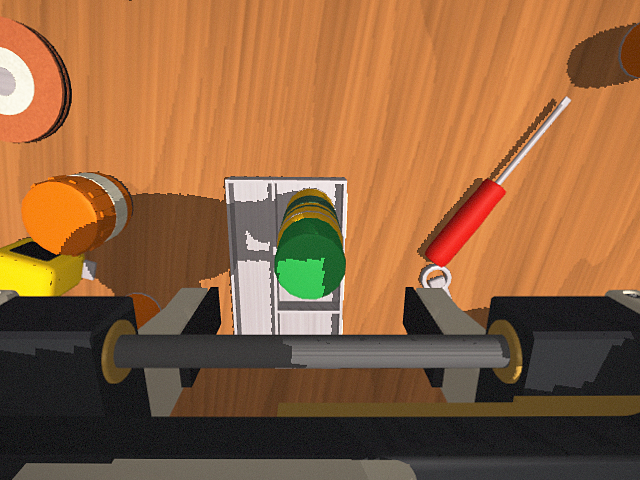

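Yellow stands in its end bay, with the cap at (311,260) and the can base inside the bay walls. Silver is next.

>>> drive_tool(
  moves=[
    [1, 20, 0, 0, 0, -5, -1],
    [2, 65, 0, 0, 0, -15, -1],
    [4, 120, 0, 0, 0, -25, -1],
    [6, 175, 0, 0, 0, -35, -1],
    [8, 230, 0, 0, 0, -45, -1],
    [9, 282, 0, 0, 0, -55, -1],
    [10, 325, 0, 0, 0, -65, -1],
    [11, 350, 0, 0, 0, -74, -1],
    [11, 358, 0, 0, 0, -78, -1],
    [11, 358, 0, 0, 0, -78, -1],
    [11, 358, 0, 0, 0, -78, -1],
    [11, 358, 0, 0, 0, -78, -1],
  ],
)

```text
t: 45.0
eef_pos: [0.4585, 0.324, 0.3871]
ee_rot: [3.141, -0.0, -1.612]
force: [-0.1, -0.3, 0.4]
width: 0.0881
```

```bash
python3 go.py 458,325,143,267.8
```

```text
t 45.0 grasp [458.5 323.9 227.8] rpy [ 1.7999e+02 -2.0000e-02 -9.2390e+01] w 0.0881 F [-0.1 -0.3  0.4] q [ 0.96  0.19 -0.27 -0.   -1.12  0.57]
458,325,143,267.8 -> [-1.0, 0.5, 84.8, 0.0, -0.0, -0.2]
```

>>> drive_tool(
  moves=[
    [-1, 0, 30, 0, 0, 0, -1],
    [-1, 0, 60, 0, 0, 0, -1],
    [-1, 0, 78, 0, 0, 0, -1],
    [-1, 0, 85, 0, 0, 0, -1],
    [-1, 0, 85, 0, 0, 0, -1],
    [-1, 0, 85, 0, 0, 0, -1],
    [-1, 0, 85, 0, 0, 0, 0],
    [-1, 0, 85, 0, 0, 0, 0.5],
    [-1, 0, 85, 0, 0, 0, 0.5],
    [-1, 0, 85, 0, 0, 0, 0.5],
    [-1, 0, 85, 0, 0, 0, 0.5],
  ],
)

```text
t: 46.38
eef_pos: [0.4584, 0.3256, 0.3022]
ee_rot: [-3.142, 0.0, -1.611]
force: [-0.5, -0.6, -0.5]
width: 0.0433
```

```bash
python3 go.py 518,41,223,189.4
```

```text
t 46.38 grasp [458.4 325.6 142.9] rpy [-180.     0.   -92.3] w 0.0433 F [-0.5 -0.6 -0.5] q [ 0.97  0.26 -0.38 -0.   -0.93  0.57]
518,41,223,189.4 -> [282.0, -71.0, -80.1, 0.0, 0.0, 78.3]
```

>>> drive_tool(
  moves=[
    [0, 0, -25, 0, 0, 0, 0.5],
    [0, 0, -55, 0, 0, 0, 0.5],
    [0, 0, -80, 0, 0, 0, 0.5],
    [14, -4, -80, 0, 0, 5, 0.5],
    [45, -11, -80, 0, 0, 14, 0.5],
    [88, -22, -80, 0, 0, 24, 0.5],
    [132, -33, -80, 0, 0, 34, 0.5],
    [176, -44, -80, 0, 0, 44, 0.5],
    [219, -55, -80, 0, 0, 54, 0.5],
    [253, -64, -80, 0, 0, 64, 0.5],
    [274, -69, -80, 0, 0, 73, 0.5],
    [282, -71, -80, 0, 0, 78, 0.5],
  ],
)

```text
t: 47.88
eef_pos: [0.5179, 0.0396, 0.3818]
ee_rot: [-3.142, -0.001, -2.978]
force: [-0.7, 0.3, -1.7]
width: 0.0436
```

>>> drive_tool(
  moves=[
    [0, 0, 0, 0, 0, 0, 0.5],
    [0, 0, 0, 0, 0, 0, 0.5],
    [0, 0, 0, 0, 0, 0, 0.5],
    [0, 0, 0, 0, 0, 0, 0.5],
  ],
)

```text
t: 48.38
eef_pos: [0.518, 0.0414, 0.3822]
ee_rot: [3.142, -0.0, -2.971]
force: [0.6, 0.0, -2.2]
width: 0.044
```

```bash
python3 go.py 518,41,143,189.4
```

```text
t 48.38 grasp [518.   41.4 222.9] rpy [ 180.     -0.   -170.23] w 0.044 F [ 0.6  0.  -2.2] q [ 0.46  0.12 -0.36 -0.   -1.09 -0.29]
518,41,143,189.4 -> [0.0, -0.4, 79.9, 0.0, -0.0, 0.4]
```

>>> drive_tool(
  moves=[
    [0, 0, 25, 0, 0, 0, 0.5],
    [0, 0, 50, 0, 0, 0, 0.5],
    [0, 0, 69, 0, 0, 0, 0.5],
    [0, 0, 77, 0, 0, 0, 0.5],
    [0, 0, 80, 0, 0, 0, 0.5],
    [0, 0, 80, 0, 0, 0, 0.5],
    [0, 0, 80, 0, 0, 0, 0.5],
    [0, 0, 80, 0, 0, 0, 0.5],
  ],
)

```text
t: 49.38
eef_pos: [0.5181, 0.041, 0.3027]
ee_rot: [3.141, 0.001, -2.972]
force: [0.2, 0.4, -2.0]
width: 0.0432
```

>>> drive_tool(
  moves=[
    [0, 0, 0, 0, 0, 0, 0.2],
    [0, 0, 0, 0, 0, 0, -0.4],
    [0, 0, 0, 0, 0, 0, -1],
    [0, 0, 0, 0, 0, 0, -1],
    [0, 0, 0, 0, 0, 0, -1],
    [0, 0, -30, 0, 0, 0, -1],
    [0, 0, -75, 0, 0, 0, -1],
    [0, 0, -85, 0, 0, 0, -1],
    [0, 0, -85, 0, 0, 0, -1],
    [0, 0, -85, 0, 0, 0, -1],
  ],
)

```text
t: 50.62
eef_pos: [0.5176, 0.0408, 0.386]
ee_rot: [-3.141, -0.002, -2.972]
force: [0.0, -0.7, 0.1]
width: 0.0875
```

```bash
python3 go.py 529.5,322.5,228,267.8
```

```text
t 50.62 grasp [517.3  40.8 226.7] rpy [-1.7999e+02 -1.1000e-01 -1.7031e+02] w 0.0875 F [ 0.  -0.7  0.1] q [ 0.46  0.12 -0.35 -0.   -1.1  -0.29]
529.5,322.5,228,267.8 -> [-59.1, 275.6, -1.5, 0.1, -0.1, -78.1]
```

>>> drive_tool(
  moves=[
    [-3, 14, 0, 0, 0, -5, -1],
    [-10, 46, 0, 0, 0, -15, -1],
    [-19, 88, 0, 0, 0, -25, -1],
    [-28, 132, 0, 0, 0, -35, -1],
    [-37, 174, 0, 0, 0, -45, -1],
    [-46, 216, 0, 0, 0, -55, -1],
    [-53, 248, 0, 0, 0, -65, -1],
    [-57, 268, 0, 0, 0, -74, -1],
    [-59, 276, 0, 0, 0, -78, -1],
    [-59, 276, 0, 0, 0, -78, -1],
    [-59, 276, 0, 0, 0, -78, -1],
    [-59, 276, 0, 0, 0, -78, -1],
  ],
)

```text
t: 52.12
eef_pos: [0.5297, 0.3224, 0.387]
ee_rot: [3.141, -0.0, -1.612]
force: [0.8, -0.5, -0.5]
width: 0.0877
```

```bash
python3 go.py 529.5,322.5,143,267.8
```

```text
t 52.12 grasp [529.6 322.4 227.7] rpy [ 1.7998e+02 -1.0000e-02 -9.2380e+01] w 0.0877 F [ 0.8 -0.5 -0.5] q [ 0.86  0.28 -0.14 -0.   -1.15  0.67]
529.5,322.5,143,267.8 -> [-0.1, 0.2, 84.7, 0.0, -0.0, -0.2]
```

>>> drive_tool(
  moves=[
    [0, 0, 30, 0, 0, 0, -1],
    [0, 0, 60, 0, 0, 0, -1],
    [0, 0, 78, 0, 0, 0, -1],
    [0, 0, 85, 0, 0, 0, -1],
    [0, 0, 85, 0, 0, 0, -1],
    [0, 0, 85, 0, 0, 0, -1],
    [0, 0, 85, 0, 0, 0, 0],
    [0, 0, 85, 0, 0, 0, 0.5],
    [0, 0, 85, 0, 0, 0, 0.5],
    [0, 0, 85, 0, 0, 0, 0.5],
    [0, 0, 85, 0, 0, 0, 0.5],
  ],
)

```text
t: 53.5
eef_pos: [0.5297, 0.323, 0.3022]
ee_rot: [3.142, 0.0, -1.611]
force: [0.3, 1.7, -1.2]
width: 0.0437
```

```bash
python3 go.py 507.5,107.5,223,189.4
```

```text
t 53.5 grasp [529.7 323.  142.9] rpy [180.    0.  -92.3] w 0.0437 F [ 0.3  1.7 -1.2] q [ 0.86  0.35 -0.25 -0.   -0.97  0.67]
507.5,107.5,223,189.4 -> [216.2, 13.5, -80.1, 0.0, 0.0, 78.3]
```

>>> drive_tool(
  moves=[
    [0, 0, -25, 0, 0, 0, 0.5],
    [0, 0, -55, 0, 0, 0, 0.5],
    [0, 0, -80, 0, 0, 0, 0.5],
    [11, 1, -80, 0, 0, 5, 0.5],
    [36, 2, -80, 0, 0, 14, 0.5],
    [69, 4, -80, 0, 0, 24, 0.5],
    [102, 6, -80, 0, 0, 34, 0.5],
    [136, 8, -80, 0, 0, 44, 0.5],
    [168, 10, -80, 0, 0, 54, 0.5],
    [194, 12, -80, 0, 0, 64, 0.5],
    [210, 13, -80, 0, 0, 73, 0.5],
    [216, 13, -80, 0, 0, 78, 0.5],
  ],
)

```text
t: 55.0
eef_pos: [0.5075, 0.1065, 0.3819]
ee_rot: [3.142, -0.001, -2.977]
force: [0.2, 0.7, -2.4]
width: 0.0432
```

>>> drive_tool(
  moves=[
    [0, 0, 0, 0, 0, 0, 0.5],
    [0, 0, 0, 0, 0, 0, 0.5],
    [0, 0, 0, 0, 0, 0, 0.5],
    [0, 0, 0, 0, 0, 0, 0.5],
  ],
)

```text
t: 55.5
eef_pos: [0.508, 0.1079, 0.3821]
ee_rot: [-3.142, -0.0, -2.971]
force: [-0.3, 0.3, -2.5]
width: 0.0438
```

```bash
python3 go.py 507.5,107.5,143,189.4
```

```text
t 55.5 grasp [508.  107.9 222.8] rpy [-1.8000e+02 -1.0000e-02 -1.7024e+02] w 0.0438 F [-0.3  0.3 -2.5] q [ 0.59  0.12 -0.36 -0.   -1.09 -0.42]
507.5,107.5,143,189.4 -> [0.6, -0.3, 79.8, -0.0, -0.0, 0.4]
```

Next I release blue and back off toward the robot's left, away from everything.

>>> drive_tool(
  moves=[
    [0, 0, 25, 0, 0, 0, 0.5],
    [0, 0, 50, 0, 0, 0, 0.5],
    [0, 0, 69, 0, 0, 0, 0.5],
    [0, 0, 77, 0, 0, 0, 0.5],
    [0, 0, 80, 0, 0, 0, 0.5],
    [0, 0, 80, 0, 0, 0, 0.5],
    [0, 0, 80, 0, 0, 0, 0.5],
    [0, 0, 80, 0, 0, 0, 0.5],
  ],
)

```text
t: 56.5
eef_pos: [0.5081, 0.1077, 0.3027]
ee_rot: [3.141, 0.001, -2.972]
force: [0.0, -0.8, -2.3]
width: 0.0436
```

>>> drive_tool(
  moves=[
    [0, 0, 0, 0, 0, 0, 0.2],
    [0, 0, 0, 0, 0, 0, -0.4],
    [0, 0, 0, 0, 0, 0, -1],
    [0, 0, 0, 0, 0, 0, -1],
    [0, 0, 0, 0, 0, 0, -1],
    [0, 0, -30, 0, 0, 0, -1],
    [0, 0, -75, 0, 0, 0, -1],
    [0, 0, -120, 0, 0, 0, -1],
    [10, 60, -130, 0, 0, 0, -1],
    [20, 120, -130, 0, 0, 0, -1],
    [25, 180, -130, 0, 0, 0, -1],
    [25, 180, -130, 0, 0, 0, -1],
  ],
)

```text
t: 58.0
eef_pos: [0.452, 0.2841, 0.432]
ee_rot: [3.141, -0.0, -2.968]
force: [0.0, -0.1, -0.3]
width: 0.0878
```

>>> drive_tool(
  moves=[
    [0, 0, 0, 0, 0, 0, -1],
    [0, 0, 0, 0, 0, 0, -1],
    [0, 0, 0, 0, 0, 0, -1],
  ],
)

```text
t: 58.38
eef_pos: [0.4534, 0.2798, 0.4323]
ee_rot: [3.142, 0.0, -2.974]
force: [0.0, -0.1, 0.8]
width: 0.0877
```

```bash
python3 go.py; python3 - <<'E'
from h import *
f=cam('scene');save(f,'end.png');W=world(f);w=W.reshape(-1,3);w0=np.load('scene0.npz')['W']
t=w[(w[:,2]>.156)&(w[:,2]<.168)&(abs(w[:,0]-.518)<.05)&(w[:,1]>-.06)&(w[:,1]<.14)]
print([np.median(t[abs(t[:,1]-y)<.03],0).round(4) for y in(-.027,.041,.107)])
for k,(u,v) in dict(tin=(200,360),jar=(450,322),flange=(165,262)).items():print(k,w0[v,u].round(3),W[v,u].round(3))
E
```

```text
t 58.38 grasp [453.4 279.8 273. ] rpy [ 1.8000e+02  1.0000e-02 -1.7039e+02] w 0.0877 F [ 0.  -0.1  0.8] q [ 0.92  0.11 -0.26  0.   -1.21 -0.75]
[array([ 0.5325, -0.0268,  0.1612]), array([0.5201, 0.0409, 0.1613]), array([0.5103, 0.1072, 0.1615])]
tin [ 0.697 -0.22   0.056] [ 0.696 -0.221  0.053]
jar [0.704 0.216 0.076] [0.702 0.217 0.073]
flange [ 0.441 -0.292  0.013] [ 0.441 -0.292  0.014]
```

View pics/end.png

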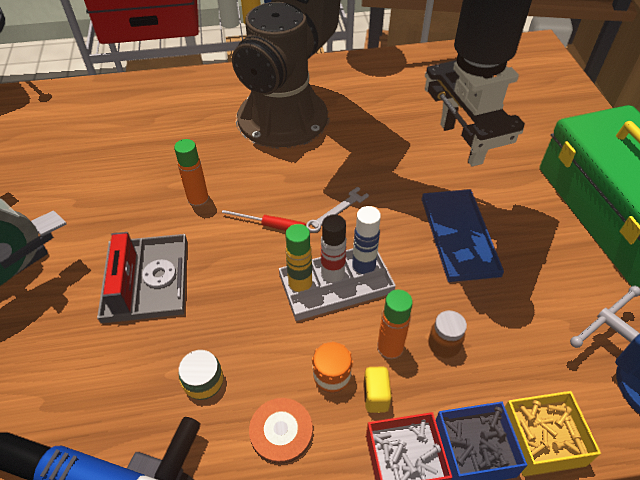

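The final picture shows yellow (298,255), silver (334,245) and blue (367,240) upright in their original bays. The case stands in the empty compartment (118,275), the blue tray is empty, and the bystanders have not moved.

```bash
python3 -c "from station import *; print(job_done())"
```

```text
the job is handed in; nothing more can be done
None
```

The job is finished and handed in at about 58 s of the 131 s allowed. I set the three cans aside upright in the blue tray and moved the drill case to the empty compartment of the job tray. Then I put each can back in the bay it came from: yellow at the robot's right, silver in the middle, blue at its left.

- **Cans:** all three cap tops read 0.161 m, so they stand upright, and their positions are within 1 mm of where they started.
- **Drill case:** it stands flat on the compartment floor with its top at 0.0745 m. It is about 7 mm off centre along the compartment and 4 mm across, with room on all sides.
- **Flange, grease tin and screw jar:** the depth readings match the start to within about 3 mm.
- **Arm:** I saw no wrist force above about 6 N in the readings after each move, and the gripper was open and touching nothing at the end.
- **Disagreement:** my first rack measurement, taken while the arm was still swinging, put the rack about 6 mm off. I took a second one with the arm nearly still and placed the cans by that; it agreed with where the cans first stood.

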